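# Load the spice shelf lift and wind it up

### The arm

A 6-joint arm with a two-finger parallel gripper is mounted at the origin on the work surface. World frame = base frame: x ahead of the robot, y to its left, z up, the work surface at z = 0. Lengths are in m, angles in rad, forces in N, time in s.
With the tool pointing down it reaches from about 0.35 to 0.725 m from the base axis. Payload 4.3 kg.
Tool frame: the origin (TCP) lies midway between the tips of the shut fingers; the grasp point (between the pads) lies 19 mm behind it; z points along the fingers, y is the line along which they close (so a half turn about z gives the same grasp; the last joint's range is limited). The gripper opens to 85 mm and grips with 20 to 120 N. Pads are 22 mm wide; open, the fingers measure 114 mm over their backs; the gripper's body (76 mm by 85 mm) begins 54 mm behind the grasp point. The pads swing forward as they close: fully open they stand 13 mm farther back than shut.
Start: joints at [1.086, 0.377, 0.081, 1.274, 0, 1.46], TCP at [0.211, 0.535, 0.231] pointing down, gripper open.
Joint ranges: [-2.72, 2.72], [-0.84, 1.66], [-1.02, 1.22], [-1.77, 2.12], [-1.37, 1.28], [-3.14, 3.14]. Speed limits (rad/s): [2.57, 2.57, 3.14, 3.14, 3.14, 3.14].

### API

Orientations are given as a rotation vector (axis times angle).
In Python, from workcell import arm gives the robot as it stands.
- The arm moves only by the tool jog_arm, never from a script. Its argument "plan" is one flat list of numbers, 5 for each row, row after row: the shift along the tool's x, y, z in m, then the turn about the tool's z in degrees, then the opening in per cent of the stroke, from 0 (shut) to 100 (fully open). In form: [dx, dy, dz, roll, jaw, dx, dy, dz, roll, jaw, ...]. A call has 1 to 20 rows; each row is the pose to reach, as a shift and turn from the pose commanded when the call began, along the tool's axes at that moment; what a row does not reach only later rows make up. A row lasts 1/10 s, in which the tool goes at most 50 mm and 8.59 degrees, less where a joint would pass 70% of its speed; a pose out of reach is approached as far as the arm can. A call with a gripper value outside its range is refused whole. The fingers move at their own pace and stop on an object; the grip force is fixed at half the most. Time passes only in rows, so rows that repeat a pose let the fingers close. It gives the time, the measured TCP pose, the force, the opening and the grip force at its end, in the units of the state.
- arm.observe(): the state, without advancing time (a new reading comes with each control period).
- arm.capture(name): name is "scene" or "side" or "wrist"; returns a dict with "pixels" (400x640x3 uint8, red, green, blue), "range_z" (400x640 float32, m along the optical axis (not along the pixel's ray), 0 where there is no reading), "fx", "fy", "cx", "cy" (pixels), "R" (3x3) and "t" (3): a world point X has camera coordinates R X + t. Camera axes: x right, y down, z forward; pixel columns grow to the right and rows downward; lengths in m; the calibration is good to about 2 mm. A picture is of the moment at which its call begins.
- arm.close_job(): hands the job in; it is judged then, once.
The state is a dict: "t": time; "q": joint angles; "joint_velocities": joint speeds; "joint_torque": joint torques, N m; "tcp_pos": TCP position; "tcp_rot": TCP orientation; "contact_force": force on the tool from outside, world axes, zero at the start; "ft_torque": the same for the moment, N m; "finger_gap": opening from 0.0 (shut) to 1.0 (fully open); "gripper_force": force on a finger pad.
Only numpy, scipy, OpenCV 4.12 (cv2) and the standard library are available. Lean on these libraries where they do the work, as an engineer would, in place of code of your own. Each camera call takes 0.05 s, during which the arm holds its last target. There are 200 camera calls.

### The job

First stand all the spice tins on the lift's lowered tray, each centred on a marked place of its own and squared up with it. Then take the crank out from under the case's sliding door, fit it fully down on the lift's square shaft and wind the tray all the way up, about three turns clockwise; finally put the crank back upright in the case and slide both doors shut. The tins must still stand neatly on their places at the end, and leave the other things where they are.

Things in the scene. Friction and masses are not known exactly. Their poses are not given: they have to be found in the camera images.
- tin1: square spice tin, red with a round metal inset on its lid, 42 x 42 x 44 mm high, about 0.11 kg, standing on the worktop; origin at the centre of its underside, z up, x and y square to its sides. None if this tin is absent
- tin2: square spice tin, green with a round metal inset on its lid, 42 x 42 x 44 mm high, about 0.11 kg, standing on the worktop; origin at the centre of its underside, z up, x and y square to its sides. None if this tin is absent
- tin3: square spice tin, yellow with a round metal inset on its lid, 42 x 42 x 44 mm high, about 0.11 kg, standing on the worktop; origin at the centre of its underside, z up, x and y square to its sides. None if this tin is absent
- tin4: square spice tin, blue with a round metal inset on its lid, 42 x 42 x 44 mm high, about 0.11 kg, standing on the worktop; origin at the centre of its underside, z up, x and y square to its sides. None if this tin is absent
- place1 (a point): centre of a marked place (white square, blue outline, 52 mm) on the lift's aluminium tray, on the tray's top surface. Six places in two columns of three: 62 mm apart along the tray's x, 80 mm along its y (1-3 at y +40 mm, next to the gearbox; 4-6 at y -40 mm). x, y along the tray's sides, z up
- place2 (a point): centre of marked place 2, as place1. The tray is 210 mm along x, 170 mm along y, centred between places 2 and 5, its top 30 mm above the worktop when down, with a rim 4 mm above that
- place3 (a point): centre of marked place 3, as place1. Two 14 mm guide posts joined by a crossbar stand behind the tray's +x edge, 118 mm from its centre, 147 mm high
- place4 (a point): centre of marked place 4, as place1
- place5 (a point): centre of marked place 5, as place1
- place6 (a point): centre of marked place 6, as place1
- tray (a joint): height of the lift's tray above its lowest position, m: 0 to 0.063 (its top stop). Driven only by the shaft: 20 mm a turn; it stays where it is left, but pressing on it with over 60 N drives it down
- shaft (a joint): angle of the lift's winding shaft, rad: 0 (tray down; starts between 0 and 0.6) to 19.8 (top stop, tray fully up). Grows when the shaft is turned clockwise seen from above, which raises the tray. Turning it takes about 0.25 N m
- shaft_seat (a point): centre of the foot of the upright square brass shaft: 14 mm across flats, 30 mm tall (last 4 mm reduced to 10 mm as a lead), on top of the grey gearbox (56 x 50 mm, top 100 mm above the worktop) at the tray's +y side, 125 mm from the tray's centre. z up; x, y square to the shaft's flats, turning with it
- crank: loose crank, socket down in the closed case, 0.2-0.35 kg. Square steel hub 30 x 30 mm, 52 high, with a square socket below (16.5 mm, 28 deep, parallel to the hub's sides); origin at the centre of the hub's underside, z up. An arm (14 wide, 29-37 mm above the origin) runs along +x to a red sleeve, a counterweight (20 wide) 33 mm along -x. Seated, the hub's underside rests at shaft_seat
- crank_grip (a point): centre of the crank's red sleeve, 60 mm along +x from the hub's axis and 54 mm above the crank's origin: an upright round grip 20 mm in diameter, 32 mm long, which spins freely on its pin
- case: low grey case, 200 mm along x, 340 along y, walls 8 thick, 82 high, inner floor 6 mm above the worktop; a 51 mm high partition at y = 0 makes a left (+y) and a right (-y) compartment under two clear sliding doors. Origin at the centre of its underside, axes along its sides, z up. The crank stands in one compartment, a tape measure in the other
- door_left (a joint): opening of the left sliding door, m: 0 closed (covers the +y half) to 0.145 open. It slides along the case's -y, over the right door (its top is 97 mm above the worktop); under 2 N
- door_right (a joint): opening of the right sliding door, m: 0 closed (covers the -y half) to 0.145 open. It slides along the case's +y, under the left door (its top is 89 mm above the worktop); under 2 N
- pull_left (a point): top centre of the black upright bar handle of the left door, at the door's outer end: 70 mm along the case's x, 12 mm thick, 18 mm tall, its top 115 mm above the worktop
- pull_right (a point): top centre of the black upright bar handle of the right door, at the door's outer end: 70 mm along the case's x, 12 mm thick, 26 mm tall, its top 115 mm above the worktop
- egg_cup: white egg cup, 48 mm wide, 55 mm high, bystander; origin at the centre of its underside
- salt_jar: small glass jar, 44 mm wide, 60 mm high, bystander; origin at the centre of its underside
- tape_measure: yellow tape measure, 55 x 45 x 50 mm, in the case compartment without the crank, bystander; origin at the centre of its underside

How it is judged:
By the outcome, as a careful person would: the job done as asked, in the order asked, and still so for the second after the job is handed in, with the robot touching nothing.
Of tin1, tin2, tin3, tin4 only 2 to 4 are there at a start; the rules pass over those that are not, and their reading is None.
At some moment in a run one of tin1, tin2, tin3, tin4 may be knocked a few centimetres aside while the robot is not near it.
It also fails if it takes over 210 s, if anything falls off the work surface, if the arm or the gripper's body presses on something with over 40 N, if the wrist force passes 120 N, or if a joint passes its speed limit or range.

## Working session

There is one attempt and no reset: what is moved stays moved. The work goes in short steps, Python scripts to look and compute and a tool call to move; the robot and the scene stay as the last step left them, time stands still between calls to the robot, and variables do not carry over. Pictures are saved under pics/ and viewed, at most 14 in all, crops included, and the job is handed in when it is done.

Besides the shell and the picture viewer there is one more tool, called after "Call:" in YAML: its name, and indented under it one key for each argument. jog_arm: Moves the arm, as the interface text tells. Its arguments: {"type":"object","properties":{"plan":{"type":"array","items":{"type":"number"}}},"required":["plan"]}

```bash
ls; mkdir -p pics
python3 - <<'E'
from workcell import arm
import cv2,numpy as np
s=arm.observe();print({k:np.round(v,3) for k,v in s.items()})
for n in("scene","side"):
    c=arm.capture(n);np.savez(f"{n}0.npz",**c);cv2.imwrite(f"pics/{n}0.png",c["pixels"][:,:,::-1])
    print(n,c["fx"],c["cx"],c["cy"],np.round(c["R"],3).tolist(),np.round(-c["R"].T@c["t"],3))
E
```

```text
pics
{'t': np.float64(0.0), 'q': array([1.086, 0.378, 0.08 , 1.274, 0.   , 1.46 ]), 'joint_velocities': array([-0.001, -0.001,  0.001, -0.   ,  0.001, -0.001]), 'joint_torque': array([ 1.0000e-03, -4.6360e+01,  2.6988e+01,  2.1000e-02, -0.0000e+00,
        0.0000e+00]), 'tcp_pos': array([0.21 , 0.535, 0.23 ]), 'tcp_rot': array([-5.850e-01, -3.086e+00,  3.000e-03]), 'contact_force': array([ 0.24 ,  0.228, -0.692]), 'ft_torque': array([0.011, 0.003, 0.01 ]), 'gripper_force': np.float64(0.0), 'finger_gap': np.float64(0.998)}
scene 449.6925767470396 322.3330421329446 203.78047887200827 [[-0.753, 0.658, 0.02], [0.359, 0.436, -0.825], [-0.551, -0.614, -0.565]] [1.237 0.763 0.783]
side 449.3766759575417 325.9226574296886 195.38742293529825 [[0.743, -0.669, 0.011], [-0.469, -0.533, -0.704], [0.477, 0.518, -0.71]] [-0.022 -0.574  0.952]
```

View pics/scene0.png

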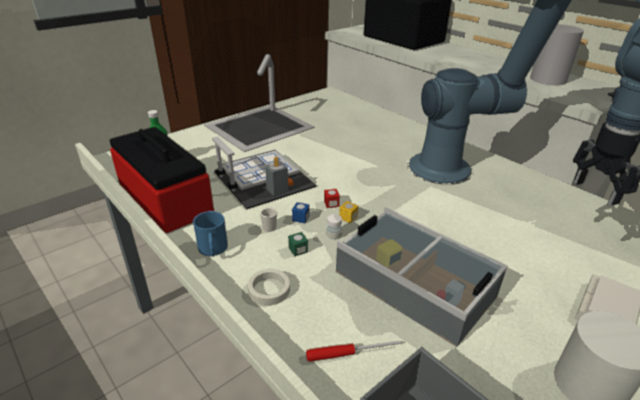

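View pics/side0.png

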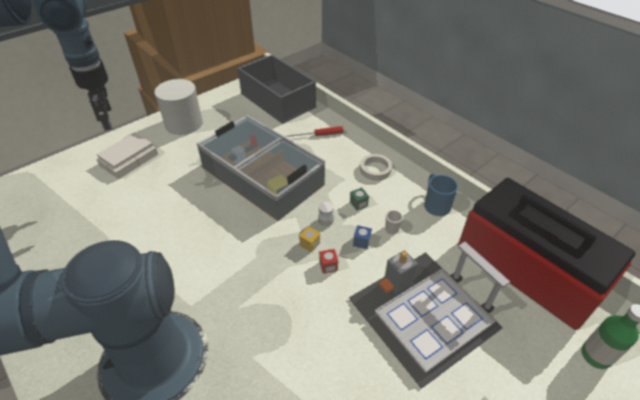

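The scene shows four tins: red (332,198), yellow (349,212), blue (301,212) and green (298,243). The lift is at about (268,175), with the case in the middle and the tape measure in its near-left compartment at (389,252). The crank is in the other compartment, around (452,293). Next I'll measure these.

```bash
cat > h.py <<'E'
import numpy as np,cv2
def cloud(c):
    v,u=np.mgrid[:400,:640];z=c["range_z"]
    P=np.stack([(u-c["cx"])/c["fx"]*z,(v-c["cy"])/c["fy"]*z,z],-1)
    return (P-c["t"])@c["R"]
def plane(c,uv,h):
    uv=np.atleast_2d(uv).astype(float)
    d=np.c_[(uv[:,0]-c["cx"])/c["fx"],(uv[:,1]-c["cy"])/c["fy"],np.ones(len(uv))]@c["R"]
    o=-c["R"].T@c["t"];s=(h-o[2])/d[:,2];return o+d*s[:,None]
def hsv(c): return cv2.cvtColor(c["pixels"],cv2.COLOR_RGB2HSV)
HUE={"red":[(0,6),(172,180)],"green":[(55,95)],"yellow":[(17,28)],"blue":[(105,125)]}
def mask(c,name,smin=110,vmin=25):
    H=hsv(c);m=np.zeros(H.shape[:2],bool)
    for a,b in HUE[name]: m|=(H[...,0]>=a)&(H[...,0]<=b)
    return m&(H[...,1]>=smin)&(H[...,2]>=vmin)
def rect(xy):
    (c,wh,a)=cv2.minAreaRect(np.asarray(xy,np.float32)*1000);return np.round(c,1),np.round(wh,1),round(a%90,1)
E
python3 - <<'E'
from h import *
for n in("scene","side"):
    c=dict(np.load(n+"0.npz"));P=cloud(c);Z=P[...,2];X=P[...,0];Y=P[...,1]
    print(n)
    for k in HUE:
        m=mask(c,k)&(Z>.01)&(Z<.06)&(X>.2)&(X<.9)&(abs(Y)<.6)
        nn,L,st,ce=cv2.connectedComponentsWithStats(m.astype(np.uint8))
        for i in range(1,nn):
            if st[i,4]>25:
                p=P[L==i];t=p[p[:,2]>.039]
                print(k,st[i],p.mean(0).round(3),p[:,2].max().round(3),rect(t[:,:2]) if len(t)>8 else'')
    # black handles
    H=hsv(c);m=(H[...,2]<60)&(Z>.09)&(Z<.13)&(X>.2)&(X<.9)&(abs(Y)<.6)
    nn,L,st,ce=cv2.connectedComponentsWithStats(m.astype(np.uint8))
    for i in range(1,nn):
        if st[i,4]>15: p=P[L==i];p=p[p[:,2]>.105];print("blk",st[i],p.mean(0).round(3),rect(p[:,:2]))
    m=(Z>.073)&(Z<.105)&(X>.2)&(X<.9)&(abs(Y)<.6)
    nn,L,st,ce=cv2.connectedComponentsWithStats(m.astype(np.uint8))
    for i in range(1,nn):
        if st[i,4]>40: p=P[L==i];print("z~.09",st[i],p.mean(0).round(3),rect(p[:,:2]))
E
```

```text
scene
red [324 189  16  17 155] [ 0.46  -0.063  0.035] 0.047 (array([452.7, -70.9]), array([42. , 40.2]), 60.1)
red [165 198  49  33 630] [ 0.835 -0.251  0.038] 0.06 (array([ 828.2, -250.5]), array([143. ,  10.9]), 0.3)
red [306 344  49  17 546] [0.83  0.343 0.021] 0.028 
green [289 236  18  17 139] [0.678 0.043 0.035] 0.046 (array([670.1,  36.4]), array([37.6, 37.4]), 73.0)
yellow [339 201  19  20 220] [0.471 0.02  0.033] 0.047 (array([462.8,  14.5]), array([45.7, 42.1]), 17.5)
blue [293 203  15  18 166] [ 0.582 -0.063  0.032] 0.047 (array([573.5, -68.7]), array([42., 38.]), 32.6)
blk [358 216  19  20 184] [0.551 0.168 0.112] (array([548.2, 166.6]), array([64.2, 11.1]), 4.6)
blk [473 272  20  24 188] [0.513 0.473 0.113] (array([510.6, 472.1]), array([68.7, 11.9]), 6.1)
blk [367 353  54  47 254] [0.821 0.498 0.106] (array([821.7, 497.7]), array([  1.7, 132.1]), 89.6)
z~.09 [265 161  23  18 283] [ 0.549 -0.218  0.092] (array([ 542.6, -225.6]), array([53.2, 56.7]), 81.2)
z~.09 [228 163   6  11  44] [ 0.649 -0.316  0.089] (array([ 648.5, -315.7]), array([11.7, 14.6]), 68.8)
z~.09 [162 1
[... 1113 characters left out ...]
789 0.508 0.089] (array([792.4, 507.4]), array([ 94.5, 192.8]), 56.8)
z~.09 [ 196  115  129   89 5652] [0.517 0.3   0.092] (array([523.5, 314.6]), array([206. , 345.5]), 6.4)
z~.09 [428 174  30  26 321] [ 0.828 -0.127  0.083] (array([ 831. , -125.8]), array([89.1, 78.4]), 23.6)
z~.09 [ 463  220  134   96 1422] [ 0.748 -0.436  0.089] (array([ 748.5, -422.1]), array([ 15.6, 337.7]), 1.1)
z~.09 [386 253  31  27 510] [ 0.529 -0.236  0.095] (array([ 536.7, -230.7]), array([51.3, 57.4]), 82.0)
z~.09 [456 260   9  10  51] [ 0.64  -0.323  0.089] (array([ 640.3, -322.7]), array([ 8. , 13.6]), 21.9)
z~.09 [488 290   9  11  59] [ 0.625 -0.421  0.09 ] (array([ 625.3, -421.4]), array([ 8.4, 13.1]), 19.2)
```

Run:
```python
from h import *
a=cv2.imread("pics/side0.png")
b=cv2.imread("pics/scene0.png")
o=np.vstack([np.hstack([cv2.resize(a[115:215,190:330],None,fx=2.85,fy=2.85),cv2.resize(a[240:385,340:510],(399,285))]),
np.hstack([cv2.resize(b[200:345,330:510],(399,285)),cv2.resize(b[130:215,205:325],(399,285))])])
cv2.imwrite("pics/crop.png",o)
```

```text
(no output)
```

View pics/crop.png

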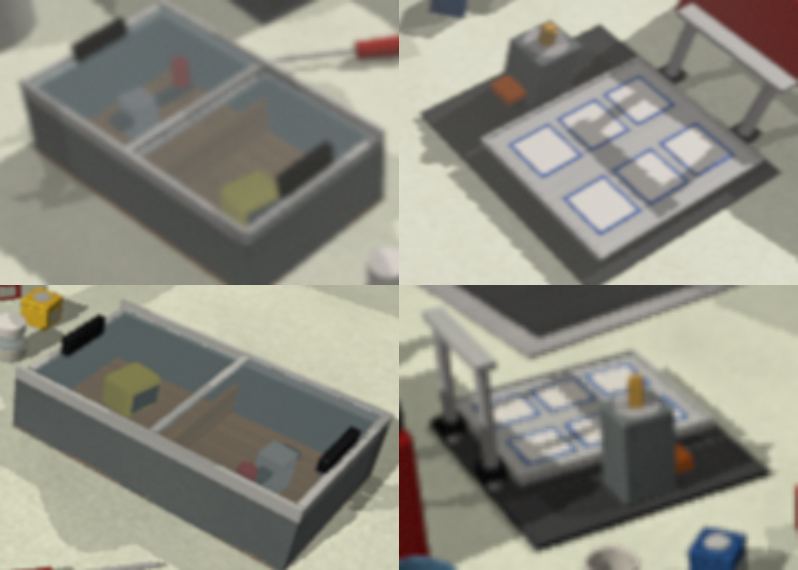

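The crops show the crank under the +y door (case yaw about 7°), the tape measure under the other, and the lift with its shaft on the gearbox at about (0.54,-0.228). I'll avoid place 2, because the crank arm would sweep over a tin there once the tray is up. Next I'll move over the tins for a wrist look.

Call:
jog_arm:
  plan: [-0.47,-0.41,-0.07,-21,80,-0.47,-0.41,-0.07,-21,80,-0.47,-0.41,-0.07,-21,80,-0.47,-0.41,-0.07,-21,80,-0.47,-0.41,-0.07,-21,80,-0.47,-0.41,-0.07,-21,80,-0.47,-0.41,-0.07,-21,80,-0.47,-0.41,-0.07,-21,80,-0.47,-0.41,-0.07,-21,80,-0.47,-0.41,-0.07,-21,80,-0.47,-0.41,-0.07,-21,80,-0.47,-0.41,-0.07,-21,80,-0.47,-0.41,-0.07,-21,80,-0.47,-0.41,-0.07,-21,80,-0.47,-0.41,-0.07,-21,80,-0.47,-0.41,-0.07,-21,80]

```text
t: 1.7
tcp_pos: [0.4971, -0.0176, 0.301]
tcp_rot: [-0.012, -3.14, -0.001]
contact_force: [0.3, 0.5, -0.2]
finger_gap: 0.8
gripper_force: 0.0
```

```bash
cat >> h.py <<'E'
from scipy.spatial.transform import Rotation as Ro
def yaw(s): # tool x heading, deg
    x=Ro.from_rotvec(s["tcp_rot"]).as_matrix()[:,0];return np.degrees(np.arctan2(x[1],x[0]))%360
def go(s,xyz,th=None):
    d=Ro.from_rotvec(s["tcp_rot"]).as_matrix().T@(np.array(xyz)-s["tcp_pos"])
    r=0 if th is None else -((th-yaw(s)+180)%360-180)
    return d.round(4),round(r,1)
def tins(c,hmax=.06,names=HUE,base=0):
    P=cloud(c);out={}
    for k in names:
        m=mask(c,k)&(abs(P[...,2]-base-.03)<.025)&(P[...,0]>.3)&(P[...,0]<.8)&(abs(P[...,1])<.55)
        nn,L,st,ce=cv2.connectedComponentsWithStats(m.astype(np.uint8))
        if nn<2: continue
        i=1+np.argmax(st[1:,4]);
        if st[i,4]<60: continue
        t=(L==i)&(P[...,2]>base+.036)
        v,u=np.nonzero(t)
        if len(u)<20: continue
        out[k]=rect(plane(c,np.c_[u,v],base+.044)[:,:2])+(st[i,4],)
    return out
E
python3 - <<'E'
from h import *
from workcell import arm
c=arm.capture("wrist");np.savez("w1.npz",**c);cv2.imwrite("pics/w1.png",c["pixels"][:,:,::-1])
print(-c["R"].T@c["t"],c["R"].round(3),c["fx"],yaw(arm.observe()))
for k,v in tins(c).items():print(k,v)
E
```

```text
[ 0.41651831 -0.01533817  0.44380854] [[ 0.008  1.     0.001]
 [ 0.95  -0.008  0.311]
 [ 0.311 -0.001 -0.95 ]] 306.3833954701748 179.60887576860912
red (array([ 750.9, -429. ]), array([ 18. , 184.2]), 0.2, np.int32(1801))
yellow (array([459.7,  15.8]), array([41.5, 40.9]), 13.7, np.int32(823))
blue (array([570.1, -71.4]), array([40. , 38.6]), 31.8, np.int32(465))
```

View pics/w1.png

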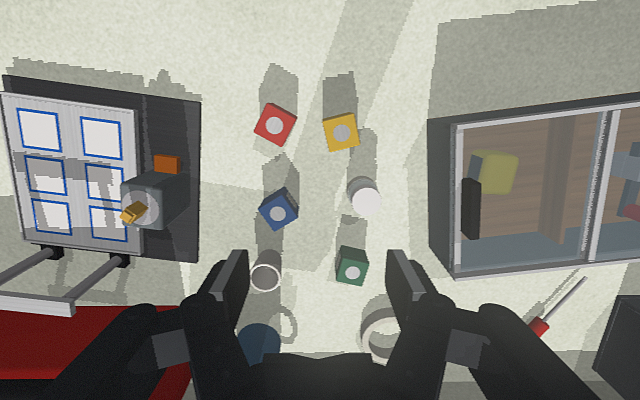

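The wrist view shows everything clearly: red (275,125), yellow (341,132), blue (278,210), green (352,266), salt jar (365,198), egg cup (265,276), and the tray's six places at left (40-110, 130-220).

```bash
sed -i 's/(P\[...,0\]<.8)&(abs(P\[...,1\])<.55)/(P[...,0]<.72)\&(P[...,1]>ylo)\&(P[...,1]<yhi)/; s/base=0):/base=0,ylo=-.15,yhi=.12):/; s/m=mask(c,k)&(abs/m=mask(c,k,80)\&(abs/' h.py
python3 - <<'E'
from h import *
c=dict(np.load("w1.npz"))
for k,v in tins(c).items():print(k,v)
H=hsv(c)
m=((H[...,0]>100)&(H[...,0]<125)&(H[...,1]>110)).astype(np.uint8);m[:,170:]=0
m=cv2.morphologyEx(m,cv2.MORPH_CLOSE,np.ones((3,3)))
cs,hi=cv2.findContours(m,cv2.RETR_CCOMP,cv2.CHAIN_APPROX_NONE)
for q,h in zip(cs,hi[0]):
    if h[3]>=0 and cv2.contourArea(q)>300:
        w=plane(c,q[:,0,:],.030)[:,:2]; print(q[:,0].mean(0).round(),rect(w))
P=cloud(c)
t=(abs(P[...,2]-.1)<.008)&(P[...,1]<-.15)&(P[...,1]>-.3)&(P[...,0]<.62);v,u=np.nonzero(t);print("gb",rect(plane(c,np.c_[u,v],.1)[:,:2]),len(u))
m=(P[...,2]>.105)&(P[...,2]<.14)&(P[...,1]<-.15)&(P[...,1]>-.3)&(P[...,0]<.6);print("shaft",P[m].mean(0),P[m][:,2].max(),m.sum())
for n,lo,hi,u0,u1,v0,v1 in(("salt",.05,.07,340,390,170,225),("egg",.045,.065,240,290,255,300)):
    p=P[v0:v1,u0:u1];t=(p[...,2]>lo)&(p[...,2]<hi);print(n,rect(p[t][:,:2]),t.sum())
E
```

```text
red (array([449.3, -69.2]), array([41.1, 42.2]), 61.0, np.int32(895))
yellow (array([459.5,  15.9]), array([42. , 41.1]), 13.4, np.int32(868))
blue (array([569.8, -71.4]), array([41.2, 40. ]), 30.5, np.int32(581))
[ 51. 216.] (array([ 578.5, -401.1]), array([49.2, 48.5]), 81.8)
[ 45. 175.] (array([ 516.8, -392.2]), array([49.1, 48.3]), 81.8)
[101. 138.] (array([ 466.6, -303.6]), array([48.9, 48.1]), 81.8)
[ 39. 130.] (array([ 455.1, -383.3]), array([48.7, 48.1]), 81.8)
gb (array([ 538.1, -223.1]), array([52. , 57.1]), 80.9) 1618
shaft [ 0.53803327 -0.22305205  0.12162043] 0.13141677507857125 343
salt (array([547.6,  49.8]), array([39.4, 38.7]), 63.5) 711
egg (array([666. , -91.9]), array([44.4, 47.3]), 89.6) 407
```

Run:
```python
from h import *
from workcell import arm
s=arm.observe()
for z in(.1,.012):print(go(s,(.449,-.069,z),151))
c=dict(np.load("w1.npz"));H=hsv(c);print(H[250:285:6,340:366:5].tolist())
P=cloud(c)[245:290,330:372];t=(P[...,2]>.038)&(P[...,2]<.055);print(rect(P[t][:,:2]),t.sum())
v,u=np.nonzero(t);print(rect(plane(c,np.c_[u+330,v+245],.044)[:,:2]))
```

```text
(array([ 0.0475, -0.052 ,  0.2011]), np.float64(28.6))
(array([ 0.0474, -0.0521,  0.2891]), np.float64(28.6))
[[[60, 24, 73], [60, 29, 88], [66, 30, 86], [57, 33, 86], [60, 28, 81], [42, 24, 193]], [[39, 18, 99], [57, 31, 83], [66, 42, 91], [60, 32, 87], [63, 37, 83], [66, 33, 77]], [[54, 33, 78], [73, 71, 119], [73, 74, 120], [72, 69, 122], [71, 71, 122], [66, 42, 92]], [[72, 67, 118], [71, 79, 120], [150, 3, 203], [0, 1, 199], [72, 77, 120], [71, 74, 121]], [[72, 72, 124], [63, 14, 165], [0, 0, 201], [30, 1, 199], [72, 72, 127], [72, 76, 108]], [[73, 78, 121], [72, 77, 123], [72, 77, 116], [72, 79, 119], [72, 77, 120], [32, 16, 227]]]
(array([664.8,  36.5]), array([42.2, 43. ]), 75.7) 737
(array([662.8,  36. ]), array([42.5, 44.5]), 75.9)
```

Call:
jog_arm:
  plan: [0.0475,-0.052,0.2,28.6,72,0.0475,-0.052,0.2,28.6,72,0.0475,-0.052,0.2,28.6,72,0.0475,-0.052,0.2,28.6,72,0.0475,-0.052,0.2,28.6,72,0.0475,-0.052,0.245,28.6,72,0.0475,-0.052,0.289,28.6,72,0.0475,-0.052,0.289,28.6,72,0.0475,-0.052,0.289,28.6,40,0.0475,-0.052,0.289,28.6,20,0.0475,-0.052,0.289,28.6,20,0.0475,-0.052,0.289,28.6,20,0.0475,-0.052,0.289,28.6,20,0.0475,-0.052,0.25,28.6,20,0.0475,-0.052,0.2,28.6,20]

```text
t: 3.25
tcp_pos: [0.4473, -0.0694, 0.1007]
tcp_rot: [-0.787, -3.035, -0.0]
contact_force: [1.2, -0.2, -2.0]
finger_gap: 0.486
gripper_force: 61.2
```

```bash
cat >> h.py <<'E'
def dl(s,d,dth):
    return (Ro.from_rotvec(s["tcp_rot"]).as_matrix().T@np.array(d)).round(4),-dth
E
python3 - <<'E'
from h import *
from workcell import arm
s=arm.observe();print(yaw(s))
print(dl(s,(.5785-.449,-.4011+.069,0),171.8-yaw(s)), go(s,(.5785,-.4011,.043)))
E
```

```text
150.9160772043713
(array([-0.2746, -0.2273, -0.0013]), np.float64(-20.883922795628706)) (array([-0.2762, -0.2261,  0.0564]), 0)
```

Call:
jog_arm:
  plan: [0,0,-0.05,0,20,0,0,-0.1,0,20,-0.275,-0.227,-0.11,-20.9,20,-0.275,-0.227,-0.11,-20.9,20,-0.275,-0.227,-0.11,-20.9,20,-0.275,-0.227,-0.11,-20.9,20,-0.275,-0.227,-0.11,-20.9,20,-0.275,-0.227,-0.11,-20.9,20,-0.275,-0.227,-0.11,-20.9,20,-0.275,-0.227,-0.11,-20.9,20,-0.275,-0.227,-0.11,-20.9,20,-0.275,-0.227,-0.06,-20.9,20,-0.275,-0.227,-0.01,-20.9,20,-0.275,-0.227,0.03,-20.9,20,-0.275,-0.227,0.045,-20.9,20]

```text
t: 4.75
tcp_pos: [0.5764, -0.3978, 0.0513]
tcp_rot: [-0.222, -3.126, -0.009]
contact_force: [-0.3, 0.7, -2.3]
finger_gap: 0.475
gripper_force: 61.4
```

Run:
```python
from h import *
from workcell import arm
s=arm.observe();print(s["tcp_pos"],yaw(s),s["contact_force"].round(1));print(go(s,(.5785,-.4011,.043),171.8))
c=arm.capture("wrist");np.savez("w2.npz",**c);cv2.imwrite("pics/w2.png",c["pixels"][:,:,::-1])
```

```text
[ 0.57644887 -0.39778261  0.05126072] 171.89595395376273 [-0.3  0.7 -2.3]
(array([-0.0026, -0.003 ,  0.0082]), np.float64(0.1))
```

View pics/w2.png

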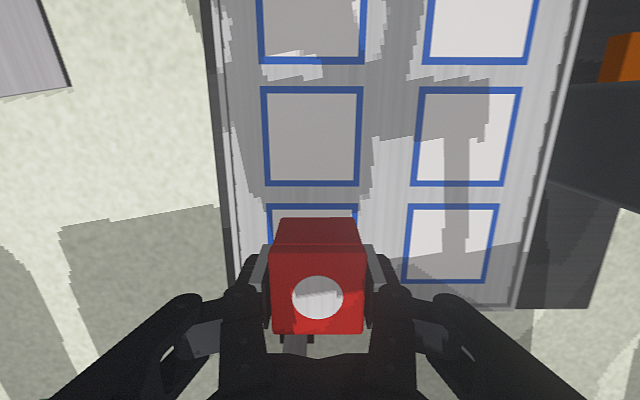

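The red tin is held over place 6 (tin at 318,275) and still settling. I'll lower it and let it settle, then check.

Call:
jog_arm:
  plan: [0,0,0.0,0,20,0,0,0,0,20,0,0,0,0,20]

```text
t: 5.1
tcp_pos: [0.5813, -0.4028, 0.0591]
tcp_rot: [0.223, 3.13, -0.004]
contact_force: [-0.4, 0.0, -1.7]
finger_gap: 0.479
gripper_force: 61.4
```

```bash
cat >> h.py <<'E'
def places(c,h=.030):
    H=hsv(c);m=((H[...,0]>100)&(H[...,0]<125)&(H[...,1]>110)).astype(np.uint8)
    m=cv2.morphologyEx(m,cv2.MORPH_CLOSE,np.ones((3,3)))
    cs,hi=cv2.findContours(m,cv2.RETR_CCOMP,cv2.CHAIN_APPROX_NONE);o=[]
    for q,g in zip(cs,hi[0]):
        if g[3]>=0 and cv2.contourArea(q)>300:
            r=rect(plane(c,q[:,0,:],h)[:,:2])
            if 44<min(r[1]) and max(r[1])<53:o.append(r)
    return o
E
python3 - <<'E'
from h import *
from workcell import arm
s=arm.observe();print(s["tcp_pos"],yaw(s),s["contact_force"].round(1));print(go(s,(.5785,-.4011,.043),171.8))
c=arm.capture("wrist")
for r in places(c):print(r)
P=cloud(c)
t=mask(c,"red")&(P[...,2]>.04)&(P[...,1]<-.3);q=P[t];print(q[:,2].max());v,u=np.nonzero(t&(P[...,2]>q[:,2].max()-.008));print(rect(plane(c,np.c_[u,v],.082)[:,:2]))
E
```

```text
[ 0.58133425 -0.40284519  0.05905746] 171.8491606859495 [-0.4  0.  -1.7]
(array([0.0031, 0.0014, 0.016 ]), np.float64(0.0))
(array([ 590.8, -318.9]), array([47.9, 46.8]), 81.9)
(array([ 528.6, -309.8]), array([47.6, 46.5]), 81.8)
(array([ 516.5, -390.2]), array([47.5, 46.5]), 81.8)
0.20154910948546995
(array([ 578.8, -402.4]), array([40.5, 58. ]), 84.3)
```

Run:
```python
from h import *
from workcell import arm
s=arm.observe();print(go(s,(.5772,-.400,.043),171.8))
```

```text
(array([0.0045, 0.0024, 0.0158]), np.float64(0.0))
```

Call:
jog_arm:
  plan: [0.0045,0.0025,0.0,0,20,0.0045,0.0025,0.006,0,20,0.0045,0.0025,0.012,0,20,0.0045,0.0025,0.0145,0,20,0.0045,0.0025,0.0155,0,20,0.0045,0.0025,0.0155,0,20,0.0045,0.0025,0.0155,0,20]

```text
t: 5.85
tcp_pos: [0.576, -0.3992, 0.0455]
tcp_rot: [0.224, 3.131, -0.002]
contact_force: [-7.8, 6.4, 25.0]
finger_gap: 0.481
gripper_force: 64.6
```

Call:
jog_arm:
  plan: [0.0045,0.0025,0.0125,0,20,0.0045,0.0025,0.0125,0,20,0.0045,0.0025,0.0125,0,62,0.0045,0.0025,0.0125,0,62,0.0045,0.0025,0.0125,0,62,0.0045,0.0025,-0.03,0,62,0.0045,0.0025,-0.08,0,62,0.0045,0.0025,-0.13,0,62,0.06,0.0025,-0.17,0,62,0.1,0.0025,-0.17,0,62,0.1,0.0025,-0.17,0,62,0.1,0.0025,-0.17,0,62]

```text
t: 7.05
tcp_pos: [0.4756, -0.3818, 0.2099]
tcp_rot: [-0.226, -3.132, -0.003]
contact_force: [0.2, 0.0, 0.1]
finger_gap: 0.619
gripper_force: 0.0
```

Run:
```python
from h import *
from workcell import arm
s=arm.observe();print(s["tcp_pos"],yaw(s))
c=arm.capture("wrist");np.savez("w3.npz",**c)
for r in places(c):print(r)
print(tins(c,names=["red"],base=.03,ylo=-.46,yhi=-.3))
c2=arm.capture("side");np.savez("side1.npz",**c2)
print(tins(c2,names=["yellow","blue","green"]))
for k in ["yellow","blue","green"]:
    u=dict(np.load("side0.npz"));print(k,tins(u,names=[k]))
```

```text
[ 0.47562118 -0.38183976  0.20988156] 171.7388170249525
(array([ 528.2, -310.8]), array([48.7, 46.9]), 81.7)
(array([ 516.6, -390.4]), array([48.5, 46.9]), 81.7)
(array([ 467. , -301.9]), array([48.3, 47.2]), 81.7)
(array([ 455.4, -381.3]), array([48.2, 47.2]), 81.7)
{'red': (array([ 574.6, -396.3]), array([40.6, 44.7]), 81.6, np.int32(1622))}
{'yellow': (array([455.9,   8.3]), array([45.4, 43.5]), 12.1, np.int32(294)), 'blue': (array([567.1, -78. ]), array([36.6, 35.9]), 31.2, np.int32(77))}
yellow {'yellow': (array([455.9,   8.2]), array([45.4, 43.7]), 12.1, np.int32(294))}
blue {'blue': (array([566.3, -78.9]), array([39. , 36.6]), 31.2, np.int32(89))}
green {}
```

```bash
cat >> h.py <<'E'
def disc(c,name,h,ylo=-.5,yhi=.12):
    """centre of the pale lid inset inside the coloured tin blob, cast onto z=h"""
    P=cloud(c);m=(mask(c,name,70)&(P[...,0]<.72)&(P[...,1]>ylo)&(P[...,1]<yhi)&(P[...,2]<.15)&(P[...,2]>.005)).astype(np.uint8)
    cs,hi=cv2.findContours(m,cv2.RETR_CCOMP,cv2.CHAIN_APPROX_NONE)
    q=[q for q,g in zip(cs,hi[0]) if g[3]>=0]
    if not q:return None
    q=max(q,key=cv2.contourArea);w=plane(c,q[:,0,:],h)[:,:2]*1000
    (x,y),_,_=cv2.fitEllipse(w.astype(np.float32));return np.round((x,y),1),cv2.contourArea(q)
E
python3 - <<'E'
from h import *
c=dict(np.load("w2.npz"));print(disc(c,"red",.0798),"tcp 576.4 -397.8")
c=dict(np.load("w3.npz"));print(disc(c,"red",.074))
c=dict(np.load("w1.npz"))
for k in HUE:print(k,disc(c,k,.044,-.12))
E
```

```text
(array([ 579.6, -396.5]), 1817.0) tcp 576.4 -397.8
(array([ 577.9, -397.2]), 329.5)
red (array([449.8, -69.9]), 263.0)
green (array([665.3,  35.9]), 193.5)
yellow (array([460.1,  15.8]), 252.0)
blue (array([570.1, -71.5]), 212.5)
```

Run:
```python
from h import *
from workcell import arm
s=arm.observe();print(go(s,(.570,-.0732,.014),211))
```

```text
(array([-0.0475,  0.3191,  0.1959]), np.float64(-39.2))
```

Call:
jog_arm:
  plan: [-0.0475,0.319,0,-39.2,75,-0.0475,0.319,0,-39.2,75,-0.0475,0.319,0,-39.2,75,-0.0475,0.319,0,-39.2,75,-0.0475,0.319,0,-39.2,75,-0.0475,0.319,0,-39.2,75,-0.0475,0.319,0.02,-39.2,75,-0.0475,0.319,0.06,-39.2,75,-0.0475,0.319,0.1,-39.2,75,-0.0475,0.319,0.14,-39.2,75,-0.0475,0.319,0.14,-39.2,75,-0.0475,0.319,0.17,-39.2,75,-0.0475,0.319,0.196,-39.2,75,-0.0475,0.319,0.196,-39.2,75,-0.0475,0.319,0.196,-39.2,75,-0.0475,0.319,0.196,-39.2,20,-0.0475,0.319,0.196,-39.2,20,-0.0475,0.319,0.196,-39.2,20,-0.0475,0.319,0.196,-39.2,20,-0.0475,0.319,0.196,-39.2,20]

```text
t: 9.15
tcp_pos: [0.5719, -0.0738, 0.0172]
tcp_rot: [-0.839, 3.023, -0.003]
contact_force: [0.0, 0.6, 6.6]
finger_gap: 0.479
gripper_force: 62.3
```

Run:
```python
from h import *
from workcell import arm
s=arm.observe();print(s["tcp_pos"],yaw(s))
# P5, tcp target
print(dl(s,(.5166-.570,-.3921+.0732,.0305),171.8-yaw(s)),go(s,(.5166,-.3921,.0445),171.8))
```

```text
[ 0.57187751 -0.07377548  0.01721611] 211.0256586632063
(array([ 0.21  , -0.2459, -0.0305]), np.float64(39.225658663206275)) (array([ 0.2113, -0.2444, -0.0273]), np.float64(39.2))
```

Call:
jog_arm:
  plan: [0,0,-0.05,0,20,0,0,-0.1,0,20,0,0,-0.15,0,20,0.21,-0.245,-0.19,39.2,20,0.21,-0.245,-0.19,39.2,20,0.21,-0.245,-0.19,39.2,20,0.21,-0.245,-0.19,39.2,20,0.21,-0.245,-0.19,39.2,20,0.21,-0.245,-0.19,39.2,20,0.21,-0.245,-0.19,39.2,20,0.21,-0.245,-0.19,39.2,20,0.21,-0.245,-0.14,39.2,20,0.21,-0.245,-0.1,39.2,20,0.21,-0.245,-0.06,39.2,20,0.21,-0.245,-0.045,39.2,20,0.21,-0.245,-0.045,39.2,20,0.21,-0.245,-0.045,39.2,20,0.21,-0.245,-0.038,39.2,20,0.21,-0.245,-0.035,39.2,20,0.21,-0.245,-0.035,39.2,20]

```text
t: 11.15
tcp_pos: [0.516, -0.3916, 0.0501]
tcp_rot: [0.224, 3.133, -0.0]
contact_force: [0.9, 0.5, -1.2]
finger_gap: 0.485
gripper_force: 61.6
```

Run:
```python
from h import *
from workcell import arm
s=arm.observe();print(s["tcp_pos"],yaw(s),s["contact_force"])
print(go(s,(.5166,-.3921,.0475),171.8))
c=arm.capture("wrist");print(disc(c,"blue",.077,-.5,-.3),disc(c,"red",.074,-.5,-.3))
for r in places(c):print(r)
```

```text
[ 0.5160407  -0.39156469  0.05012857] 171.82772129624774 [ 0.90573553  0.45241262 -1.17195838]
(array([-0.0006, -0.0004,  0.0026]), np.float64(0.0))Traceback (most recent call last):
  File "<stdin>", line 5, in <module>
  File "h.py", line 56, in disc
    (x,y),_,_=cv2.fitEllipse(w.astype(np.float32));return np.round((x,y),1),cv2.contourArea(q)
              ~~~~~~~~~~~~~~^^^^^^^^^^^^^^^^^^^^^^
cv2.error: OpenCV(4.12.0) /io/opencv/modules/imgproc/src/shapedescr.cpp:361: error: (-201:Incorrect size of input array) There should be at least 5 points to fit the ellipse in function 'fitEllipseNoDirect'
```

```bash
sed -i 's/    q=max(q,key=cv2.contourArea)/    q=max(q,key=cv2.contourArea)\n    if len(q)<12:return None\n    q=q/; ' h.py; sed -i 's/^    q=q;w=/    w=/' h.py
python3 - <<'E'
from h import *
from workcell import arm
s=arm.observe()
print(go(s,(.460,.0141,.19),193.4))
E
```

```text
(array([ 0.1131,  0.3936, -0.14  ]), np.float64(-21.6))
```

Call:
jog_arm:
  plan: [0,0,0.0025,0,20,0,0,0.0025,0,20,0,0,0.0025,0,62,0,0,0.0025,0,62,0,0,0.0025,0,62,0,0,-0.03,0,62,0,0,-0.08,0,62,0,0,-0.13,0,62,0.113,0.3935,-0.14,-21.6,75,0.113,0.3935,-0.14,-21.6,75,0.113,0.3935,-0.14,-21.6,75,0.113,0.3935,-0.14,-21.6,75,0.113,0.3935,-0.14,-21.6,75,0.113,0.3935,-0.14,-21.6,75,0.113,0.3935,-0.14,-21.6,75,0.113,0.3935,-0.14,-21.6,75,0.113,0.3935,-0.14,-21.6,75,0.113,0.3935,-0.14,-21.6,75,0.113,0.3935,-0.14,-21.6,75]

```text
t: 13.1
tcp_pos: [0.4605, 0.0133, 0.19]
tcp_rot: [-0.367, 3.119, -0.001]
contact_force: [-0.4, -0.2, 0.8]
finger_gap: 0.752
gripper_force: 0.0
```

Run:
```python
from h import *
from workcell import arm
s=arm.observe();print(s["tcp_pos"],yaw(s),s["contact_force"].round(1))
c=arm.capture("wrist");np.savez("w4.npz",**c)
for k in("yellow","green"):print(k,disc(c,k,.044,-.12),tins(c,names=[k]))
print(go(s,(.460,.0141,.016),193.4))
```

```text
[0.46045729 0.01325266 0.1899637 ] 193.40627592912128 [-0.4 -0.2  0.8]
yellow (array([460.2,  15.7]), 410.0) {'yellow': (array([458.7,  15.6]), array([41.4, 41. ]), 13.4, np.int32(1564))}
green None {'green': (array([662.7,  34.8]), array([41.3, 35.7]), 75.6, np.int32(437))}
(array([0.0003, 0.0011, 0.174 ]), np.float64(0.0))
```

Call:
jog_arm:
  plan: [0,0.001,0.05,0,75,0,0.001,0.1,0,75,0,0.001,0.14,0,75,0,0.001,0.165,0,75,0,0.001,0.174,0,75,0,0.001,0.174,0,75,0,0.001,0.174,0,20,0,0.001,0.174,0,20,0,0.001,0.174,0,20,0,0.001,0.174,0,20,0,0.001,0.174,0,20,0,0.001,0.13,0,20,0,0.001,0.08,0,20,0,0.001,0.03,0,20,0,0.001,-0.02,0,20,0,0.001,-0.02,0,20,0,0.001,-0.02,0,20]

```text
t: 14.85
tcp_pos: [0.461, 0.015, 0.2115]
tcp_rot: [-0.367, 3.116, -0.001]
contact_force: [-0.0, 0.1, -1.2]
finger_gap: 0.481
gripper_force: 61.4
```

Run:
```python
from h import *
from workcell import arm
s=arm.observe();print(s["tcp_pos"],yaw(s),s["contact_force"].round(1))
print(go(s,(.4552,-.383,.0475),171.8))
```

```text
[0.46101507 0.01502834 0.2114781 ] 193.43815882130542 [-0.   0.1 -1.2]
(array([ 0.0988, -0.3856,  0.1641]), np.float64(21.6))
```

Call:
jog_arm:
  plan: [0.0985,-0.3855,0,21.6,20,0.0985,-0.3855,0,21.6,20,0.0985,-0.3855,0,21.6,20,0.0985,-0.3855,0,21.6,20,0.0985,-0.3855,0,21.6,20,0.0985,-0.3855,0,21.6,20,0.0985,-0.3855,0,21.6,20,0.0985,-0.3855,0,21.6,20,0.0985,-0.3855,0,21.6,20,0.0985,-0.3855,0,21.6,20,0.0985,-0.3855,0.05,21.6,20,0.0985,-0.3855,0.1,21.6,20,0.0985,-0.3855,0.14,21.6,20,0.0985,-0.3855,0.155,21.6,20,0.0985,-0.3855,0.16,21.6,20,0.0985,-0.3855,0.163,21.6,20,0.0985,-0.3855,0.1645,21.6,20,0.0985,-0.3855,0.1645,21.6,20]

```text
t: 16.65
tcp_pos: [0.4504, -0.3773, 0.0476]
tcp_rot: [-0.22, -3.128, -0.008]
contact_force: [-12.5, 11.3, 27.3]
finger_gap: 0.48
gripper_force: 64.8
```

Run:
```python
from h import *
from workcell import arm
s=arm.observe();print(s["tcp_pos"],yaw(s),s["contact_force"].round(1))
print(go(s,(.4552,-.383,.0465),171.8))
print(go(s,(.53,.03,.25),166))
```

```text
[ 0.45040871 -0.37730493  0.04762125] 171.9681478542296 [-12.5  11.3  27.3]
(array([-0.0055, -0.005 ,  0.0011]), np.float64(0.2))
(array([-0.0207,  0.4154, -0.2005]), np.float64(6.0))
```

Call:
jog_arm:
  plan: [0,0,-0.005,0,20,0,0,-0.005,0,20,0,0,-0.005,0,20,0,0,-0.005,0,20]

```text
t: 17.05
tcp_pos: [0.4535, -0.3822, 0.0498]
tcp_rot: [-0.223, -3.133, -0.001]
contact_force: [-0.5, 0.1, -1.8]
finger_gap: 0.478
gripper_force: 61.5
```

Run:
```python
from h import *
from workcell import arm
s=arm.observe();print(s["tcp_pos"],yaw(s),s["contact_force"].round(1))
print(go(s,(.4552,-.383,.047),171.8))
c=arm.capture("wrist");np.savez("w5.npz",**c);print(disc(c,"yellow",s["tcp_pos"][2]-.0465+.074,-.5,-.3))
for r in places(c):print(r)
```

```text
[ 0.45347865 -0.38221822  0.04975136] 171.8576642328122 [-0.5  0.1 -1.8]
(array([-0.0018, -0.0005,  0.0028]), np.float64(0.1))
(array([ 451.4, -380.1]), 1754.5)
(array([ 466.8, -301.7]), array([47.1, 46.3]), 81.8)
```

Call:
jog_arm:
  plan: [-0.004,0,0,0,20,-0.004,0,0,0,20,-0.004,0,0,0,20,-0.004,0,0.0025,0,20,-0.004,0,0.0025,0,20,-0.004,0,0.0025,0,62,-0.004,0,0.0025,0,62,-0.004,0,0.0025,0,62,-0.004,0,-0.03,0,62,-0.004,0,-0.08,0,62,-0.004,0,-0.13,0,62,-0.004,0.03,-0.18,0,62,0.05,0.08,-0.18,0,62,0.05,0.08,-0.18,0,62,0.05,0.08,-0.18,0,62,0.05,0.08,-0.18,0,62]

```text
t: 18.7
tcp_pos: [0.4154, -0.2965, 0.2307]
tcp_rot: [0.223, 3.133, -0.001]
contact_force: [0.4, -1.5, -0.6]
finger_gap: 0.621
gripper_force: 0.0
```

Run:
```python
from h import *
from workcell import arm
s=arm.observe();print(s["tcp_pos"],yaw(s))
c=arm.capture("wrist");np.savez("w6.npz",**c);cv2.imwrite("pics/w6.png",c["pixels"][:,:,::-1])
for k in("red","yellow","blue"):print(k,disc(c,k,.074,-.5,-.25),tins(c,names=[k],base=.03,ylo=-.46,yhi=-.3))
for r in places(c):print(r)
print(go(s,(.6645,.0342,.19),165.8),go(s,(.6,.0342,.22),165.8))
```

```text
[ 0.41540594 -0.29647392  0.23067608] 171.84370293275174
red None {'red': (array([ 567.5, -380.8]), array([19.7, 65.5]), 73.9, np.int32(533))}
yellow (array([ 455.8, -381.2]), 335.0) {'yellow': (array([ 453.9, -379.3]), array([42.8, 43.8]), 81.8, np.int32(1574))}
blue (array([ 450.2, -299.8]), 1408.0) {'blue': (array([ 492.9, -403.4]), array([ 5.8, 16.4]), 47.8, np.int32(149))}
(array([ 589.5, -319.7]), array([48.6, 47.1]), 81.8)
(array([ 528.1, -311. ]), array([48.6, 47. ]), 81.8)
(array([ 466.6, -302.2]), array([48.6, 47.5]), 81.8)
(array([-0.1996,  0.3627,  0.0406]), np.float64(6.0)) (array([-0.1358,  0.3535,  0.0106]), np.float64(6.0))
```

View pics/w6.png

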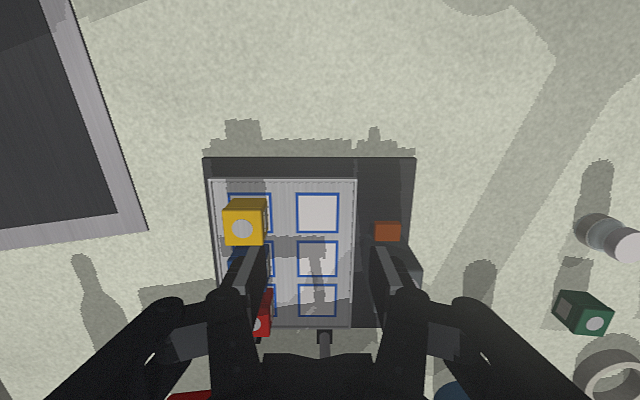

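Yellow stands on place 4 (243,225). Blue and red are partly hidden behind the finger, and green is at (582,313). On to green.

Call:
jog_arm:
  plan: [-0.2,0.363,0.02,6,75,-0.2,0.363,0.02,6,75,-0.2,0.363,0.02,6,75,-0.2,0.363,0.02,6,75,-0.2,0.363,0.02,6,75,-0.2,0.363,0.02,6,75,-0.2,0.363,0.02,6,75,-0.2,0.363,0.02,6,75,-0.2,0.363,0.02,6,75,-0.2,0.363,0.04,6,75,-0.2,0.363,0.04,6,75,-0.2,0.363,0.04,6,75,-0.2,0.363,0.04,6,75]

```text
t: 20.05
tcp_pos: [0.6653, 0.0336, 0.1908]
tcp_rot: [0.389, 3.117, 0.0]
contact_force: [-0.3, -0.1, 0.7]
finger_gap: 0.748
gripper_force: 0.0
```

Run:
```python
from h import *
from workcell import arm
s=arm.observe();print(s["tcp_pos"],yaw(s),s["q"].round(2))
c=arm.capture("wrist");np.savez("w7.npz",**c)
h=hsv(c);v=((h[...,0]>60)&(h[...,0]<85)&(h[...,1]>50));print(v.sum())
P=cloud(c);t=v&(P[...,2]>.036)&(P[...,2]<.055)&(P[...,1]<.12);a,b=np.nonzero(t);print(rect(plane(c,np.c_[b,a],.044)[:,:2]))
print(disc(c,"green",.044,-.05))
```

```text
[0.66530027 0.03358803 0.1907549 ] 165.76054196705036 [-0.04  0.58  0.3   1.29  0.    0.2 ]
1762
(array([664.8,  35.8]), array([40.4, 39.6]), 75.7)
None
```

Call:
jog_arm:
  plan: [0,0,0.05,0,75,0,0,0.1,0,75,0,0,0.14,0,75,0,0,0.165,0,75,0,0,0.174,0,75,0,0,0.174,0,75,0,0,0.174,0,20,0,0,0.174,0,20,0,0,0.174,0,20,0,0,0.174,0,20,0,0,0.174,0,20,0,0,0.13,0,20,0,0,0.08,0,20,0,0,0.03,0,20,0,0,-0.02,0,20,0,0,-0.02,0,20,0,0,-0.02,0,20]

```text
t: 21.8
tcp_pos: [0.6663, 0.0344, 0.2126]
tcp_rot: [0.387, 3.113, 0.001]
contact_force: [-1.1, -0.5, -2.5]
finger_gap: 0.481
gripper_force: 61.6
```

Run:
```python
from h import *
from workcell import arm
s=arm.observe();print(s["tcp_pos"],yaw(s))
print(go(s,(.4668,-.3037,.0475),171.8))
```

```text
[0.66625212 0.03437503 0.21263098] 165.82737339887979
(array([ 0.1114, -0.3768,  0.1642]), np.float64(-6.0))
```

Call:
jog_arm:
  plan: [0.1115,-0.377,0,-6,20,0.1115,-0.377,0,-6,20,0.1115,-0.377,0,-6,20,0.1115,-0.377,0,-6,20,0.1115,-0.377,0,-6,20,0.1115,-0.377,0,-6,20,0.1115,-0.377,0,-6,20,0.1115,-0.377,0,-6,20,0.1115,-0.377,0,-6,20,0.1115,-0.377,0,-6,20,0.1115,-0.377,0.05,-6,20,0.1115,-0.377,0.1,-6,20,0.1115,-0.377,0.14,-6,20,0.1115,-0.377,0.158,-6,20,0.1115,-0.377,0.158,-6,20,0.1115,-0.377,0.158,-6,20,0.1115,-0.377,0.158,-6,20]

```text
t: 23.5
tcp_pos: [0.4648, -0.3024, 0.0517]
tcp_rot: [-0.221, -3.133, -0.001]
contact_force: [0.5, -0.5, -1.3]
finger_gap: 0.478
gripper_force: 64.7
```

Run:
```python
from h import *
from workcell import arm
s=arm.observe();print(s["tcp_pos"],yaw(s),s["contact_force"].round(1))
print(go(s,(.4668,-.3037,.047),171.8))
c=arm.capture("wrist");np.savez("w8.npz",**c);z=s["tcp_pos"][2]-.0465+.074
print(disc(c,"green",z,-.5,-.25),disc(c,"yellow",.074,-.5,-.3),disc(c,"blue",.074,-.5,-.3))
for r in places(c):print(r)
```

```text
[ 0.46476363 -0.30237008  0.05173849] 171.93482370491898 [ 0.5 -0.5 -1.3]
(array([-0.0022, -0.001 ,  0.0047]), np.float64(0.1))
(array([ 461.9, -300.2]), 1833.0) (array([ 455.9, -381.5]), 1646.0) None
```

Call:
jog_arm:
  plan: [-0.005,-0.001,0,0,20,-0.005,-0.001,0,0,20,-0.005,-0.001,0.002,0,20,-0.005,-0.001,0.004,0,20,-0.005,-0.001,0.0045,0,20,-0.005,-0.001,0.0045,0,62,-0.005,-0.001,0.0045,0,62,-0.005,-0.001,0.0045,0,62,-0.005,-0.001,-0.03,0,62,-0.005,-0.001,-0.08,0,62,-0.005,-0.001,-0.13,0,62,0.04,-0.03,-0.18,0,62,0.07,-0.03,-0.2,0,62,0.07,-0.03,-0.2,0,62,0.07,-0.03,-0.2,0,62,0.07,-0.03,-0.2,0,62]

```text
t: 25.15
tcp_pos: [0.3912, -0.3232, 0.2511]
tcp_rot: [-0.224, -3.133, -0.002]
contact_force: [0.7, 0.1, -0.2]
finger_gap: 0.625
gripper_force: 0.0
```

Run:
```python
from h import *
from workcell import arm
s=arm.observe();print(s["tcp_pos"],yaw(s))
c=arm.capture("wrist");np.savez("w9.npz",**c);cv2.imwrite("pics/w9.png",c["pixels"][:,:,::-1])
for k in HUE:print(k,disc(c,k,.074,-.5,-.25),tins(c,names=[k],base=.03,ylo=-.46,yhi=-.25))
for r in places(c):print(r)
```

```text
[ 0.39121081 -0.32320282  0.25113446] 171.83328967801748
red (array([ 577.7, -397.3]), 219.5) {'red': (array([ 562.4, -394.2]), array([40.7, 68.9]), 80.5, np.int32(1121))}
green (array([ 467.4, -303.6]), 317.0) {'green': (array([ 466.8, -303.6]), array([40.2, 37.8]), 81.8, np.int32(773))}
yellow (array([ 455.6, -381.2]), 282.5) {'yellow': (array([ 453.3, -380.1]), array([41.6, 42.7]), 81.8, np.int32(1248))}
blue (array([ 555.6, -318.6]), 940.0) {'blue': (array([ 512.5, -386.2]), array([38.3, 44.5]), 81.8, np.int32(804))}
(array([ 590. , -319.5]), array([48.7, 48.6]), 81.7)
```

View pics/w9.png

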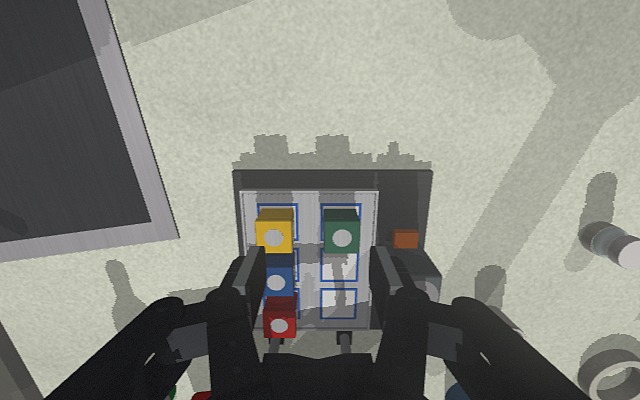

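All four tins are on their places (yellow, green, blue and red at (274,237), (341,237), (275,282) and (279,325)). I'll check blue more precisely and measure the doors.

Run:
```python
from h import *
c=dict(np.load("w9.npz"))
g=cv2.cvtColor(c["pixels"],cv2.COLOR_RGB2HSV);r=(g[268:298,262:292,1]<60)&(g[268:298,262:292,2]>120)
n,L,st,ce=cv2.connectedComponentsWithStats(r.astype(np.uint8));i=1+np.argmax(st[1:,4]);print(st[i],plane(c,ce[i]+[262,268],.074))
# doors / case from first clouds
for n in("scene","side","w1"):
    f=n+"0.npz" if n!="w1" else "w1.npz"
    d=dict(np.load(f));P=cloud(d);R=np.array([[np.cos(.122),-np.sin(.122)],[np.sin(.122),np.cos(.122)]])
    q=(P[...,:2]-[.525,.316])@R
    for s in(1,-1):
        m=(abs(q[...,0])<.05)&(s*q[...,1]>.04)&(s*q[...,1]<.11)&(P[...,2]>.02);print(n,s,np.median(P[m][:,2]),np.percentile(P[m][:,2],[5,95]) )
    H=hsv(d);m=(H[...,2]<60)&(P[...,2]>.09)&(P[...,2]<.125)&(abs(q[...,0])<.06)&(abs(q[...,1])<.2)
    for s in(1,-1):
        t=m&(s*q[...,1]>0)
        if t.sum()>20: v,u=np.nonzero(t&(P[...,2]>.108)); print(" handle",s,rect(plane(d,np.c_[u,v],.115)[:,:2]),len(u))
```

```text
[  5   7  18  15 226] [[ 0.51456859 -0.38949755  0.074     ]]
scene 1 0.09679594057789304 [0.09483229 0.09888521]
scene -1 0.08861967662863324 [0.08633364 0.090702  ]
 handle 1 (array([514.2, 473.5]), array([76. , 12.8]), 6.8) 143
 handle -1 (array([551. , 169.9]), array([69.3, 13.7]), 7.0) 84
side 1 0.0959172220890025 [0.09352547 0.09893487]
side -1 0.08843856244135911 [0.08554733 0.09110283]
 handle 1 (array([500.6, 459.8]), array([63.5, 12. ]), 6.7) 36
 handle -1 (array([537.4, 155.5]), array([67.7, 11.5]), 6.0) 63
w1 1 0.09742274105243817 [0.0962245  0.09860504]
w1 -1 0.08933550907957155 [0.08813004 0.09055396]
 handle -1 (array([542.2, 163.6]), array([71. , 13.4]), 6.5) 601
```

Run:
```python
from h import *
from workcell import arm
s=arm.observe()
print(go(s,(.507,.455,.24),187))
```

```text
(array([-0.0046,  0.7865,  0.0121]), np.float64(-15.1))
```

Call:
jog_arm:
  plan: [0,0.786,0.01,-15,50,0,0.786,0.01,-15,50,0,0.786,0.01,-15,50,0,0.786,0.01,-15,50,0,0.786,0.01,-15,50,0,0.786,0.01,-15,50,0,0.786,0.01,-15,50,0,0.786,0.01,-15,50,0,0.786,0.01,-15,50,0,0.786,0.01,-15,50,0,0.786,0.01,-15,50,0,0.786,0.01,-15,50,0,0.786,0.01,-15,50,0,0.786,0.01,-15,50,0,0.786,0.01,-15,50,0,0.786,0.01,-15,50,0,0.786,0.01,-15,50,0,0.786,0.01,-15,50,0,0.786,0.01,-15,50,0,0.786,0.01,-15,50]

```text
t: 27.2
tcp_pos: [0.5026, 0.4533, 0.2424]
tcp_rot: [0.185, -3.136, 0.001]
contact_force: [1.3, -0.6, 0.4]
finger_gap: 0.5
gripper_force: 0.0
```

Run:
```python
from h import *
from workcell import arm
s=arm.observe();print(s["tcp_pos"],yaw(s))
c=arm.capture("wrist");np.savez("w10.npz",**c);cv2.imwrite("pics/w10.png",c["pixels"][:,:,::-1])
P=cloud(c);H=hsv(c);m=(H[...,2]<70)&(P[...,2]>.1)&(P[...,2]<.125)&(P[...,1]>.4)&(P[...,1]<.52)&(abs(P[...,0]-.507)<.07)
v,u=np.nonzero(m&(P[...,2]>.11));print(m.sum(),rect(plane(c,np.c_[u,v],.115)[:,:2]))
```

```text
[0.50261138 0.45334864 0.24240836] 186.76215973883012
790 (array([506. , 473.4]), array([69., 11.]), 7.5)
```

View pics/w10.png

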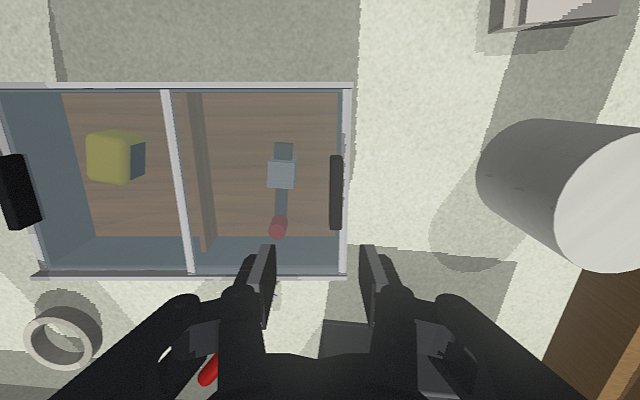

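The view shows the left handle at (336,192), the crank's hub at (281,173) and its red sleeve at (278,227). A tall grey cylinder stands at right, so I'll check clearance to it.

Run:
```python
from h import *
from workcell import arm
c=dict(np.load("w10.npz"));P=cloud(c)
p=P[130:260,480:630].reshape(-1,3);p=p[p[:,2]>.05];print(p.min(0),p.max(0))
s=arm.observe()
print(go(s,(.506,.472,.15),187.2),go(s,(.506,.472,.103),187.2))
d=np.array([.1236,-.9923,0])*.147;print(go(s,np.array([.506,.472,.103])+d))
```

```text
[0.41808622 0.44574622 0.05000686] [0.53804218 0.74090001 0.38519571]
(array([-0.0054,  0.0182,  0.0927]), np.float64(-0.4)) (array([-0.0054,  0.0182,  0.1397]), np.float64(-0.4))
(array([-0.0063, -0.1288,  0.1397]), 0)
```

Run:
```python
from h import *
c=dict(np.load("w10.npz"));P=cloud(c)
print(P[[150,180,210,230]][:,[484,490,500,520,560,600]].round(3).tolist())
```

```text
[[[0.423, 0.446, 0.385], [0.458, 0.66, 0.016], [0.455, 0.662, 0.032], [0.45, 0.665, 0.062], [0.442, 0.669, 0.109], [0.436, 0.676, 0.14]], [[0.494, 0.659, 0.024], [0.491, 0.658, 0.037], [0.486, 0.658, 0.055], [0.477, 0.657, 0.089], [0.465, 0.66, 0.132], [0.46, 0.686, 0.14]], [[0.54, 0.686, -0.001], [0.538, 0.693, 0.0], [0.523, 0.675, 0.047], [0.507, 0.664, 0.092], [0.489, 0.663, 0.14], [0.485, 0.695, 0.141]], [[0.568, 0.694, 0.0], [0.566, 0.701, 0.001], [0.565, 0.716, -0.001], [0.562, 0.742, 0.001], [0.507, 0.67, 0.14], [0.503, 0.704, 0.14]]]
```

Call:
jog_arm:
  plan: [-0.0055,0.018,0.045,-0.4,45,-0.0055,0.018,0.09,-0.4,45,-0.0055,0.018,0.12,-0.4,45,-0.0055,0.018,0.138,-0.4,45,-0.0055,0.018,0.138,-0.4,45,-0.0055,0.018,0.138,-0.4,0,-0.0055,0.018,0.138,-0.4,0,-0.0055,0.018,0.138,-0.4,0,-0.0055,0.018,0.138,-0.4,0,-0.0055,0.018,0.138,-0.4,0,-0.0055,0.018,0.138,-0.4,0]

```text
t: 28.35
tcp_pos: [0.5072, 0.4726, 0.1068]
tcp_rot: [-0.196, 3.132, 0.0]
contact_force: [-0.3, -5.4, 6.5]
finger_gap: 0.116
gripper_force: 60.7
```

Call:
jog_arm:
  plan: [0,-0.02,0,0,0,0,-0.04,0,0,0,0,-0.06,0,0,0,0,-0.08,0,0,0,0,-0.1,0,0,0,0,-0.12,0,0,0,0,-0.135,0,0,0,0,-0.145,0,0,0,0,-0.145,0,0,0,0,-0.145,0,0,0]

```text
t: 29.35
tcp_pos: [0.5244, 0.3296, 0.1068]
tcp_rot: [-0.197, 3.134, 0.004]
contact_force: [-4.2, -1.3, 7.9]
finger_gap: 0.118
gripper_force: 61.0
```

Call:
jog_arm:
  plan: [0,0,0,0,45,0,0,0,0,45,0,0,0,0,45,0,0,-0.04,0,45,0,0,-0.09,0,45,0.0,0.04,-0.13,0,70,0.03,0.08,-0.13,0,70,0.03,0.08,-0.13,0,70,0.03,0.08,-0.13,0,70]

```text
t: 30.25
tcp_pos: [0.4837, 0.406, 0.2344]
tcp_rot: [-0.202, 3.134, 0.0]
contact_force: [-0.5, -0.7, -0.4]
finger_gap: 0.693
gripper_force: 0.0
```

Run:
```python
from h import *
from workcell import arm
s=arm.observe();print(s["tcp_pos"],yaw(s))
c=arm.capture("wrist");np.savez("w11.npz",**c);cv2.imwrite("pics/w11.png",c["pixels"][:,:,::-1])
P=cloud(c)
m=(P[...,0]>.38)&(P[...,0]<.62)&(P[...,1]>.34)&(P[...,1]<.47)
for lo,hi in((.05,.064),(.064,.08),(.03,.046)):
    t=m&(P[...,2]>lo)&(P[...,2]<hi);v,u=np.nonzero(t);print(lo,t.sum(),rect(P[t][:,:2]), (u.min(),u.max(),v.min(),v.max()))
w=dict(np.load("w10.npz"));print(plane(w,(281,165),.058),plane(w,(278,220),.076))
t=m&mask(c,"red",80);v,u=np.nonzero(t);print(t.sum(),P[t].mean(0),P[t][:,2].max(),rect(P[t&(P[...,2]>.07)][:,:2]))
```

```text
[0.48366389 0.40599461 0.23440412] 187.3890641516674
0.05 1542 (array([511.1, 412. ]), array([197.5, 129.2]), 4.3) (np.int64(259), np.int64(386), np.int64(108), np.int64(279))
0.064 1209 (array([510.5, 413.5]), array([196.9, 129.7]), 5.1) (np.int64(254), np.int64(390), np.int64(109), np.int64(287))
0.03 1316 (array([510.7, 410.2]), array([119.2, 208.5]), 89.9) (np.int64(259), np.int64(385), np.int64(108), np.int64(270))
[[0.4968921  0.41527289 0.058     ]] [[0.55390792 0.41864153 0.076     ]]
412 [0.56352468 0.41644759 0.07263061] 0.37711805545541666 (array([491.7, 403.2]), array([175.6,  19.9]), 10.2)
```

View pics/w11.png

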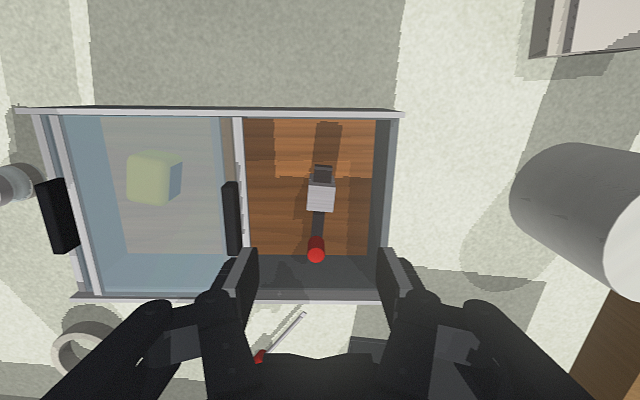

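The open left compartment shows the hub top at (321,196), the sleeve at (316,255) and the counterweight at (322,173).

Run:
```python
from h import *
from workcell import arm
c=dict(np.load("w11.npz"));P=cloud(c)
def win(u0,u1,v0,v1,lo,hi,h):
    t=np.zeros(P.shape[:2],bool);t[v0:v1,u0:u1]=1;t&=(P[...,2]>lo)&(P[...,2]<hi);v,u=np.nonzero(t);return t.sum(),rect(plane(c,np.c_[u,v],h)[:,:2]),(u.min(),u.max(),v.min(),v.max())
print("hub",win(300,342,175,220,.051,.066,.058))
print("slv",win(300,335,240,270,.068,.09,.076))
print("cw",win(305,340,160,186,.03,.05,.043))
print("wall +y", [P[v,360:400,:].round(3)[::4].tolist() for v in(200,)])
s=arm.observe()
```

```text
hub (np.int64(743), (array([507.1, 415.7]), array([31.9, 29.8]), 2.3), (np.int64(307), np.int64(335), np.int64(183), np.int64(212)))
slv (np.int64(265), (array([565.8, 418.1]), array([22.2, 18.8]), 7.3), (np.int64(308), np.int64(325), np.int64(244), np.int64(262)))
cw (np.int64(382), (array([484.4, 414.6]), array([22.1, 29.5]), 2.8), (np.int64(309), np.int64(335), np.int64(164), np.int64(184)))
wall +y [[[0.521, 0.468, 0.006], [0.52, 0.473, 0.006], [0.52, 0.479, 0.005], [0.516, 0.481, 0.016], [0.508, 0.48, 0.041], [0.501, 0.479, 0.061], [0.494, 0.478, 0.081], [0.494, 0.482, 0.081], [0.493, 0.486, 0.082], [0.517, 0.516, 0.0]]]
```

Run:
```python
from h import *
from workcell import arm
s=arm.observe()
print(go(s,(.507,.414,.028),182.4))
```

```text
(array([-0.0239,  0.0063,  0.2058]), np.float64(4.9))
```

Call:
jog_arm:
  plan: [-0.024,0.0065,0.05,5,52,-0.024,0.0065,0.09,5,52,-0.024,0.0065,0.09,5,52,-0.024,0.0065,0.13,5,52,-0.024,0.0065,0.16,5,52,-0.024,0.0065,0.19,5,52,-0.024,0.0065,0.204,5,52,-0.024,0.0065,0.204,5,52,-0.024,0.0065,0.204,5,52]

```text
t: 31.2
tcp_pos: [0.5086, 0.4145, 0.0321]
tcp_rot: [-0.06, 3.139, 0.002]
contact_force: [0.7, -0.2, 0.8]
finger_gap: 0.515
gripper_force: 0.0
```

Run:
```python
from h import *
from workcell import arm
s=arm.observe();print(s["tcp_pos"],yaw(s),s["contact_force"])
c=arm.capture("wrist");np.savez("w12.npz",**c);cv2.imwrite("pics/w12.png",c["pixels"][:,:,::-1])
```

```text
[0.50857081 0.41447133 0.03209036] 182.19718253482662 [ 0.7398246  -0.21500177  0.75694677]
```

View pics/w12.png

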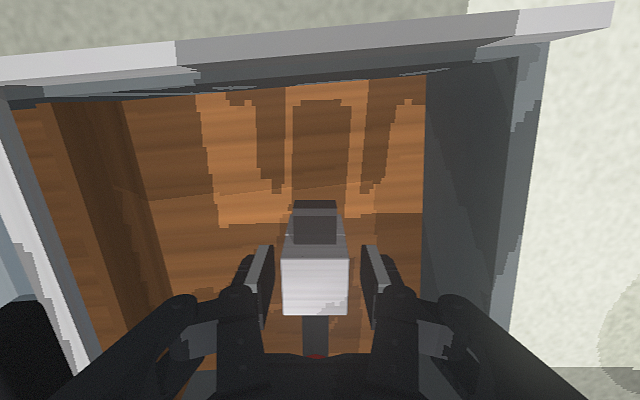

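The fingers straddle the hub (315,287) squarely. I'll close and lift.

Call:
jog_arm:
  plan: [0,0,0,0,10,0,0,0,0,10,0,0,0,0,10,0,0,0,0,10,0,0,0,0,10,0,0,-0.03,0,10,0,0,-0.07,0,10,0,0,-0.11,0,10,0,0,-0.15,0,10,0,0,-0.18,0,10,0,0,-0.18,0,10,0,0,-0.18,0,10]

```text
t: 32.45
tcp_pos: [0.5076, 0.4145, 0.2105]
tcp_rot: [-0.061, 3.14, 0.001]
contact_force: [-0.3, -0.3, -4.1]
finger_gap: 0.34
gripper_force: 60.3
```

Run:
```python
from h import *
from workcell import arm
s=arm.observe();print(s["tcp_pos"],yaw(s),s["contact_force"].round(2),s["ft_torque"].round(3))
c=arm.capture("scene");np.savez("scene2.npz",**c)
print("red/blue/..",[ (k,disc(c,k,.074,-.5,-.25)) for k in HUE])
# shaft from w1: pixels of brass
w=dict(np.load("w1.npz"));P=cloud(w);H=hsv(w)
m=(P[...,1]<-.17)&(P[...,1]>-.29)&(P[...,0]>.48)&(P[...,0]<.6)&(H[...,0]>10)&(H[...,0]<28)&(H[...,1]>100)&(P[...,2]>.1)
t=m&(P[...,2]>.124);v,u=np.nonzero(t);print(m.sum(),t.sum(),P[m][:,2].max(),rect(plane(w,np.c_[u,v],.13)[:,:2]))
print(go(s,(.538,-.2247,.2),171.8))
```

```text
[0.50756561 0.41446328 0.2104679 ] 182.2361883904845 [-0.3  -0.25 -4.07] [-0.016 -0.    -0.024]
red/blue/.. [('red', None), ('green', None), ('yellow', (array([ 458.3, -382.6]), 17.5)), ('blue', (array([ 546.2, -328.4]), 54.5))]
365 174 0.13141677507857125 (array([ 538.2, -223.3]), array([14.1, 16.4]), 47.6)
(array([-0.0055, -0.6399,  0.01  ]), np.float64(10.4))
```

Run:
```python
from h import *
from workcell import arm
s=arm.observe();print(go(s,(.62,-.2247,.2105),172))
```

```text
(array([-0.0883, -0.6425, -0.0012]), np.float64(10.2))
```

Call:
jog_arm:
  plan: [-0.01,-0.04,-0.01,2,10,-0.04,-0.642,-0.01,10,10,-0.088,-0.642,-0.01,10,10,-0.088,-0.642,-0.01,10,10,-0.088,-0.642,-0.01,10,10,-0.088,-0.642,-0.01,10,10,-0.088,-0.642,-0.01,10,10,-0.088,-0.642,-0.01,10,10,-0.088,-0.642,-0.01,10,10,-0.088,-0.642,-0.01,10,10,-0.088,-0.642,-0.01,10,10,-0.088,-0.642,-0.01,10,10,-0.088,-0.642,-0.01,10,10,-0.088,-0.642,-0.01,10,10,-0.088,-0.642,-0.01,10,10,-0.088,-0.642,-0.01,10,10,-0.088,-0.642,-0.01,10,10,-0.088,-0.642,-0.01,10,10]

```text
t: 34.3
tcp_pos: [0.6201, -0.2221, 0.2203]
tcp_rot: [-0.209, -3.134, -0.001]
contact_force: [0.0, -0.1, -3.0]
finger_gap: 0.339
gripper_force: 60.7
```

Run:
```python
from h import *
from workcell import arm
s=arm.observe();print(s["tcp_pos"],yaw(s),s["contact_force"].round(1))
c=arm.capture("wrist");np.savez("w13.npz",**c);cv2.imwrite("pics/w13.png",c["pixels"][:,:,::-1])
P=cloud(c);H=hsv(c)
m=(P[...,1]<-.18)&(P[...,1]>-.27)&(P[...,0]>.5)&(P[...,0]<.58)&(P[...,2]>.108)&(P[...,2]<.14)
t=m&(P[...,2]>.1265);v,u=np.nonzero(t);print(m.sum(),t.sum(),(u.mean(),v.mean()),rect(plane(c,np.c_[u,v],.13)[:,:2]))
```

```text
[ 0.62012987 -0.22208342  0.22028885] 172.3515034929266 [ 0.  -0.1 -3. ]
398 269 (np.float64(293.62453531598516), np.float64(99.64684014869889)) (array([ 539.8, -226.2]), array([13.2, 13.1]), 82.3)
```

View pics/w13.png

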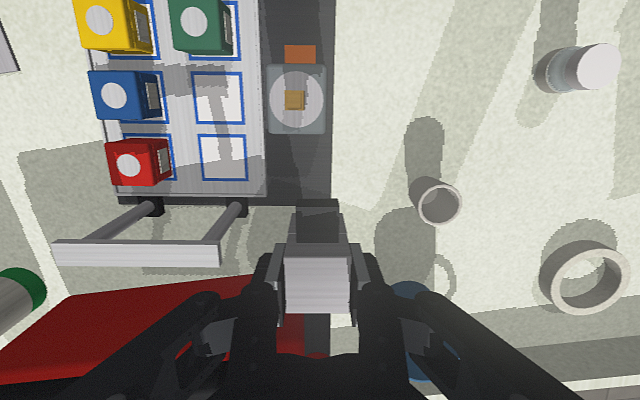

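Run:
```python
from h import *
a=cv2.imread("pics/w13.png")[60:140,260:330];cv2.imwrite("pics/shaft.png",cv2.resize(a,None,fx=7,fy=7,interpolation=cv2.INTER_NEAREST))
c=dict(np.load("w13.npz"));H=hsv(c);P=cloud(c)
m=(H[...,0]>10)&(H[...,0]<28)&(H[...,1]>90);m[:60]=0;m[140:]=0;m[:,:260]=0;m[:,330:]=0
for lo in(.10,.115,.124,.1285):
    v,u=np.nonzero(m&(P[...,2]>lo));print(lo,len(u),rect(P[v,u,:2]),rect(plane(c,np.c_[u,v],.13)[:,:2]))
```

```text
0.1 369 (array([ 540.7, -221.6]), array([23.4, 13.5]), 80.8) (array([ 530.4, -224.8]), array([13.2, 32.4]), 81.5)
0.115 369 (array([ 540.7, -221.6]), array([23.4, 13.5]), 80.8) (array([ 530.4, -224.8]), array([13.2, 32.4]), 81.5)
0.124 369 (array([ 540.7, -221.6]), array([23.4, 13.5]), 80.8) (array([ 530.4, -224.8]), array([13.2, 32.4]), 81.5)
0.1285 210 (array([ 540.9, -220.7]), array([21.6,  9.7]), 82.2) (array([ 529.6, -225. ]), array([ 9.5, 31. ]), 81.3)
```

View pics/shaft.png

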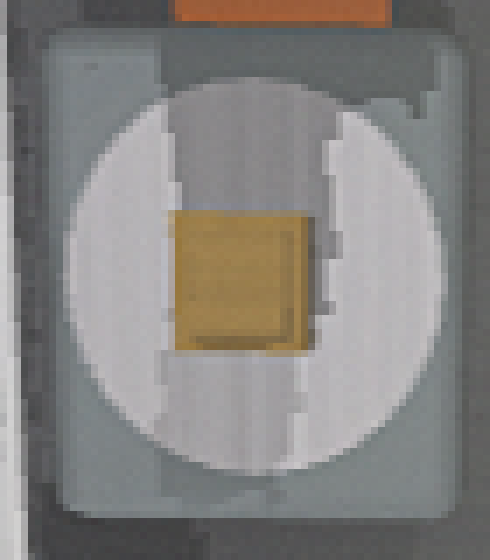

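The shaft top is at (293.6,99.5), square to the picture, so its angle is about 0. The held hub top is at about (318,283). I'll work out the shift between them.

Run:
```python
from h import *
from workcell import arm
c=dict(np.load("w13.npz"));P=cloud(c);s=arm.observe()
sh=plane(c,(293.6,99.5),.13)[0];print("shaft",sh)
t=np.zeros((400,640),bool);t[240:330,270:365]=1;H=hsv(c)
t&=(P[...,2]>.235)&(P[...,2]<.26)&(H[...,2]>110);v,u=np.nonzero(t);print(len(u),u.min(),u.max(),v.min(),v.max(),np.median(P[t][:,2]))
hb=rect(plane(c,np.c_[u,v],.2464)[:,:2]);print("hub",hb,"tcp",s["tcp_pos"])
d=[sh[0]-hb[0][0]/1000,sh[1]-hb[0][1]/1000,0];print(dl(s,d,0),go(s,(.539,-.2255,.2203),172))
```

```text
shaft [ 0.53969569 -0.22646989  0.13      ]
3627 273 362 257 326 0.24554773581219927
hub (array([ 622.6, -220.4]), array([39.3, 36.1]), 82.3) tcp [ 0.62024901 -0.22232217  0.22046669]
(array([ 0.0814, -0.0171,  0.    ]), 0) (array([ 0.0801, -0.014 ,  0.0002]), np.float64(0.3))
```

Run:
```python
from h import *
from workcell import arm
c=dict(np.load("w13.npz"));g=c["pixels"].mean(-1).astype(int);s=arm.observe()
print(g[285,262:374:2].tolist());print(g[240:330:2,318].tolist());print(g[240:330:2,296].tolist())
for p in((317.5,285),):print(plane(c,p,.2464),s["tcp_pos"])
```

```text
[44, 40, 38, 40, 37, 87, 138, 154, 56, 60, 42, 56, 177, 170, 170, 171, 170, 173, 171, 173, 172, 173, 171, 175, 172, 172, 171, 173, 173, 174, 176, 176, 175, 177, 176, 177, 176, 179, 177, 180, 179, 179, 180, 188, 48, 53, 55, 52, 92, 105, 96, 45, 49, 50, 49, 50]
[62, 58, 86, 84, 86, 84, 86, 84, 93, 157, 164, 159, 163, 168, 160, 163, 164, 164, 167, 168, 168, 169, 173, 173, 172, 171, 174, 177, 172, 172, 181, 179, 177, 180, 183, 181, 202, 51, 59, 59, 61, 57, 58, 57, 57]
[66, 71, 86, 84, 85, 84, 82, 82, 92, 153, 163, 155, 161, 163, 156, 160, 161, 156, 164, 164, 165, 168, 170, 174, 169, 168, 172, 173, 168, 170, 174, 173, 168, 172, 177, 176, 195, 47, 58, 57, 57, 53, 53, 56, 54]
[[ 0.61857513 -0.2198725   0.2464    ]] [ 0.62024901 -0.22232217  0.22046669]
```

Call:
jog_arm:
  plan: [0.03,-0.007,0,0.4,10,0.06,-0.014,0,0.4,10,0.077,-0.017,0,0.4,10,0.077,-0.017,0,0.4,10,0.077,-0.017,0.03,0.4,10,0.077,-0.017,0.05,0.4,10,0.077,-0.017,0.057,0.4,10,0.077,-0.017,0.057,0.4,10,0.077,-0.017,0.057,0.4,10]

```text
t: 35.25
tcp_pos: [0.5426, -0.2304, 0.1642]
tcp_rot: [0.223, 3.132, -0.001]
contact_force: [0.1, -0.1, -2.1]
finger_gap: 0.34
gripper_force: 60.7
```

Run:
```python
from h import *
from workcell import arm
s=arm.observe();print(s["tcp_pos"],yaw(s),s["contact_force"].round(1),s["ft_torque"].round(2))
c=arm.capture("side");np.savez("side3.npz",**c);a=c["pixels"][:,:,::-1][200:290,350:470];cv2.imwrite("pics/s3.png",cv2.resize(a,None,fx=5,fy=5))
```

```text
[ 0.54264745 -0.23039108  0.16420325] 171.85851641346616 [ 0.1 -0.1 -2.1] [-0.05 -0.02 -0.02]
```

Call:
jog_arm:
  plan: [0.0015,0.0013,0,0,10,0.0015,0.0013,0,0,10,0.0015,0.0013,0.004,0,10,0.0015,0.0013,0.008,0,10,0.0015,0.0013,0.012,0,10,0.0015,0.0013,0.014,0,10,0.0015,0.0013,0.014,0,10]

```text
t: 36.0
tcp_pos: [0.54, -0.2286, 0.1486]
tcp_rot: [-0.224, -3.133, -0.001]
contact_force: [-0.0, 0.1, -2.8]
finger_gap: 0.341
gripper_force: 60.7
```

Call:
jog_arm:
  plan: [0,0,0.004,0,10,0,0,0.008,0,10,0,0,0.012,0,10,0,0,0.016,0,10,0,0,0.018,0,10,0,0,0.018,0,10]

```text
t: 36.6
tcp_pos: [0.5401, -0.2287, 0.1308]
tcp_rot: [-0.224, -3.133, -0.001]
contact_force: [-0.8, -0.6, -2.3]
finger_gap: 0.339
gripper_force: 60.7
```

Call:
jog_arm:
  plan: [0,0,0.002,0,10,0,0,0.004,0,10,0,0,0.0055,0,10,0,0,0.0055,0,10]

```text
t: 37.0
tcp_pos: [0.5408, -0.2291, 0.1286]
tcp_rot: [0.224, 3.131, -0.002]
contact_force: [-4.5, 2.3, 11.5]
finger_gap: 0.337
gripper_force: 62.9
```

Call:
jog_arm:
  plan: [0,0,0.003,0,52,0,0,0.003,0,52,0,0,0.003,0,52,0,0,-0.03,0,52,0,0,-0.07,0,52,0.0,0,-0.1,0,52,0,0,-0.1,0,52,0,0,-0.1,0,52]

```text
t: 37.8
tcp_pos: [0.541, -0.2292, 0.2263]
tcp_rot: [0.224, 3.132, -0.001]
contact_force: [-0.4, 0.5, -0.8]
finger_gap: 0.521
gripper_force: 0.0
```

Run:
```python
from h import *
from workcell import arm
s=arm.observe();print(s["tcp_pos"],yaw(s),s["contact_force"].round(1))
c=arm.capture("wrist");np.savez("w14.npz",**c);cv2.imwrite("pics/w14.png",c["pixels"][:,:,::-1])
P=cloud(c);H=hsv(c)
def win(m,h):
    v,u=np.nonzero(m);return m.sum(),np.median(P[m][:,2]),(u.min(),u.max(),v.min(),v.max()),rect(plane(c,np.c_[u,v],h)[:,:2])
b=(P[...,0]>.5)&(P[...,0]<.64)&(P[...,1]>-.27)&(P[...,1]<-.18)
print("hub",win(b&(P[...,0]<.565)&(P[...,2]>.146)&(P[...,2]<.162),.152))
print("slv",win(b&(P[...,0]>.57)&(P[...,2]>.165)&(P[...,2]<.18),.170))
```

```text
[ 0.54101294 -0.22922723  0.22627372] 171.82239276750335 [-0.4  0.5 -0.8]
hub (np.int64(1618), np.float64(0.15411535957852718), (np.int64(298), np.int64(337), np.int64(188), np.int64(228)), (array([ 540.5, -227. ]), array([30. , 32.2]), 81.8))
slv (np.int64(483), np.float64(0.1688157097445586), (np.int64(305), np.int64(330), np.int64(278), np.int64(301)), (array([ 599. , -235.4]), array([19. , 20.4]), 81.8))
```

View pics/w14.png

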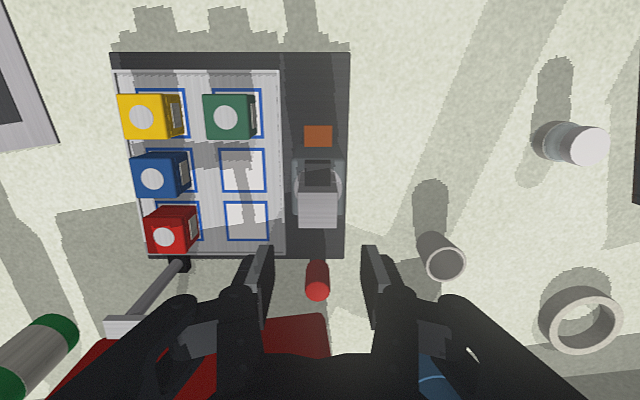

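The crank sits fully down (hub top at z .154, sleeve at (317,290)) and the tins are neat. Next I'll grip the sleeve.

Call:
jog_arm:
  plan: [-0.059,0,0,0,52,-0.059,0,0,0,52,-0.059,0,0.03,0,52,-0.059,0,0.06,0,52,-0.059,0,0.08,0,52,-0.059,0,0.081,0,52,-0.059,0,0.081,0,52,-0.059,0,0.081,0,0,-0.059,0,0.081,0,0,-0.059,0,0.081,0,0,-0.059,0,0.081,0,0,-0.059,0,0.081,0,0]

```text
t: 39.05
tcp_pos: [0.5998, -0.2376, 0.1459]
tcp_rot: [0.224, 3.131, -0.001]
contact_force: [2.4, -0.2, 2.4]
finger_gap: 0.208
gripper_force: 58.6
```

```bash
cat >> h.py <<'E'
def circ(C,th,a0,angs,r=.059):
    "tool-axis shifts from angle a0 to a0-angs (deg, clockwise) about the shaft"
    R=Ro.from_euler("z",th,degrees=True).as_matrix()@np.diag([1,-1,-1])
    f=lambda a:r*np.array([np.cos(np.radians(a)),np.sin(np.radians(a)),0])
    return [tuple(((R.T@(f(a0-d)-f(a0)))[:2]).round(3)) for d in angs]
E
python3 - <<'E'
from h import *
from workcell import arm
s=arm.observe();print(s["tcp_pos"],yaw(s),s["contact_force"].round(1))
v=s["tcp_pos"][:2]-[.5405,-.229];a0=np.degrees(np.arctan2(v[1],v[0]));print(a0,np.hypot(*v))
print(circ(0,yaw(s),a0,range(15,301,15)))
E
```

```text
[ 0.59978777 -0.23763175  0.14585485] 171.82832258347682 [ 2.4 -0.2  2.4]
-8.283537735988677 0.0599128242445781
[(np.float64(0.002), np.float64(-0.015)), (np.float64(0.008), np.float64(-0.029)), (np.float64(0.017), np.float64(-0.042)), (np.float64(0.03), np.float64(-0.051)), (np.float64(0.044), np.float64(-0.057)), (np.float64(0.059), np.float64(-0.059)), (np.float64(0.074), np.float64(-0.057)), (np.float64(0.089), np.float64(-0.051)), (np.float64(0.101), np.float64(-0.042)), (np.float64(0.11), np.float64(-0.029)), (np.float64(0.116), np.float64(-0.015)), (np.float64(0.118), np.float64(0.0)), (np.float64(0.116), np.float64(0.015)), (np.float64(0.11), np.float64(0.03)), (np.float64(0.101), np.float64(0.042)), (np.float64(0.088), np.float64(0.051)), (np.float64(0.074), np.float64(0.057)), (np.float64(0.059), np.float64(0.059)), (np.float64(0.044), np.float64(0.057)), (np.float64(0.029), np.float64(0.051))]
```

Call:
jog_arm:
  plan: [0.002,-0.0155,0,0,0,0.008,-0.03,0,0,0,0.0175,-0.0425,0,0,0,0.03,-0.052,0,0,0,0.0445,-0.058,0,0,0,0.06,-0.06,0,0,0,0.0755,-0.058,0,0,0,0.09,-0.052,0,0,0,0.1025,-0.0425,0,0,0,0.112,-0.03,0,0,0,0.118,-0.0155,0,0,0,0.12,0,0,0,0]

```text
t: 40.25
tcp_pos: [0.4785, -0.2237, 0.1472]
tcp_rot: [-0.229, -3.133, 0.012]
contact_force: [-5.8, -3.7, 13.4]
finger_gap: 0.209
gripper_force: 60.0
```

Run:
```python
from h import *
from workcell import arm
s=arm.observe();print(s["tcp_pos"],yaw(s),s["contact_force"].round(1),s["ft_torque"].round(2))
v=s["tcp_pos"][:2]-[.5405,-.229];print(np.degrees(np.arctan2(v[1],v[0])),np.hypot(*v))
c=arm.capture("wrist");np.savez("w15.npz",**c)
P=cloud(c)
for k in HUE:
    t=mask(c,k,70)&(P[...,1]<-.27)&(P[...,1]>-.45)&(P[...,0]<.62);print(k,t.sum(),np.percentile(P[t][:,2],95) if t.sum() else 0)
```

```text
[ 0.47849202 -0.22373102  0.14722329] 171.63373246559294 [-5.8 -3.7 13.4] [-0.89  0.58 -0.05]
175.14309818660342 0.06223143281844515
red 2006 0.08317845052614317
green 2697 0.08373320023414609
yellow 4064 0.08357159788729542
blue 5434 0.0832520896908914
```

Call:
jog_arm:
  plan: [-0.002,0.0155,-0.001,0,0,-0.008,0.03,-0.001,0,0,-0.0175,0.0425,-0.001,0,0,-0.03,0.052,-0.001,0,0,-0.0445,0.058,-0.001,0,0,-0.06,0.06,-0.001,0,0,-0.0755,0.058,-0.001,0,0,-0.09,0.052,-0.001,0,0,-0.1025,0.0425,-0.001,0,0,-0.112,0.03,-0.001,0,0,-0.118,0.0155,-0.001,0,0,-0.12,0,-0.001,0,0,-0.118,-0.0155,-0.001,0,0,-0.112,-0.03,-0.001,0,0,-0.1025,-0.0425,-0.001,0,0,-0.09,-0.052,-0.001,0,0,-0.0755,-0.058,-0.001,0,0,-0.06,-0.06,-0.001,0,0]

```text
t: 42.1
tcp_pos: [0.5319, -0.2893, 0.1472]
tcp_rot: [0.225, 3.128, 0.001]
contact_force: [4.6, 3.7, 6.2]
finger_gap: 0.209
gripper_force: 59.6
```

Run:
```python
from h import *
from workcell import arm
s=arm.observe();print(s["tcp_pos"],yaw(s),s["contact_force"].round(1),s["ft_torque"].round(2))
v=s["tcp_pos"][:2]-[.5405,-.229];print(np.degrees(np.arctan2(v[1],v[0])),np.hypot(*v))
```

```text
[ 0.53194878 -0.28925093  0.14716237] 171.77768796657512 [4.6 3.7 6.2] [ 1.14 -1.35 -0.01]
-98.07785690856595 0.06085472713190781
```

Call:
jog_arm:
  plan: [0.0155,0.002,0,0,0,0.03,0.008,0,0,0,0.0425,0.0175,0,0,0,0.052,0.03,0,0,0,0.058,0.0445,0,0,0,0.06,0.06,0,0,0,0.058,0.0755,0,0,0,0.052,0.09,0,0,0,0.0425,0.1025,0,0,0,0.03,0.112,0,0,0,0.0155,0.118,0,0,0,0,0.12,0,0,0,-0.0155,0.118,0,0,0,-0.03,0.112,0,0,0,-0.0425,0.1025,0,0,0,-0.052,0.09,0,0,0,-0.058,0.0755,0,0,0,-0.06,0.06,0,0,0]

```text
t: 43.9
tcp_pos: [0.5998, -0.2376, 0.1466]
tcp_rot: [0.223, 3.131, 0.003]
contact_force: [1.6, 3.6, 5.0]
finger_gap: 0.214
gripper_force: 59.1
```

Run:
```python
from h import *
from workcell import arm
s=arm.observe();print(s["tcp_pos"],yaw(s),s["contact_force"].round(1),s["ft_torque"].round(2))
v=s["tcp_pos"][:2]-[.5405,-.229];print(np.degrees(np.arctan2(v[1],v[0])),np.hypot(*v))
```

```text
[ 0.59980224 -0.23757062  0.14655848] 171.8685411413776 [1.6 3.6 5. ] [ 0.96 -0.27  0.  ]
-8.22369353156448 0.05991836827870466
```

Call:
jog_arm:
  plan: [0.002,-0.0155,0,0,0,0.008,-0.03,0,0,0,0.0175,-0.0425,0,0,0,0.03,-0.052,0,0,0,0.0445,-0.058,0,0,0,0.06,-0.06,0,0,0,0.0755,-0.058,0,0,0,0.09,-0.052,0,0,0,0.1025,-0.0425,0,0,0,0.112,-0.03,0,0,0,0.118,-0.0155,0,0,0,0.12,0,0,0,0,0.118,0.0155,0,0,0,0.112,0.03,0,0,0,0.1025,0.0425,0,0,0,0.09,0.052,0,0,0,0.0755,0.058,0,0,0,0.06,0.06,0,0,0]

```text
t: 45.7
tcp_pos: [0.547, -0.1686, 0.1474]
tcp_rot: [-0.223, -3.133, -0.002]
contact_force: [-4.0, 4.5, 11.8]
finger_gap: 0.213
gripper_force: 60.0
```

Run:
```python
from h import *
from workcell import arm
s=arm.observe();print(s["tcp_pos"],yaw(s),s["contact_force"].round(1),s["ft_torque"].round(2))
v=s["tcp_pos"][:2]-[.5405,-.229];print(np.degrees(np.arctan2(v[1],v[0])),np.hypot(*v))
c=arm.capture("wrist");np.savez("w16.npz",**c);P=cloud(c)
for k in HUE:
    t=mask(c,k,70)&(P[...,1]<-.27)&(P[...,1]>-.45)&(P[...,0]<.62)&(P[...,2]<.15);print(k,t.sum(),np.percentile(P[t][:,2],95) if t.sum() else 0)
```

```text
[ 0.54697073 -0.16855359  0.1473647 ] 171.85672618602098 [-4.   4.5 11.8] [ 0.38  0.56 -0.04]
83.88980941567945 0.06079176910852648
red 3211 0.12763117285340292
green 6285 0.1287306717758146
yellow 81 0.0943974292075844
blue 4584 0.10149629176649728
```

Call:
jog_arm:
  plan: [-0.0155,-0.002,0,0,0,-0.03,-0.008,0,0,0,-0.0425,-0.0175,0,0,0,-0.052,-0.03,0,0,0,-0.058,-0.0445,0,0,0,-0.06,-0.06,0,0,0,-0.058,-0.0755,0,0,0,-0.052,-0.09,0,0,0,-0.0425,-0.1025,0,0,0,-0.0385,-0.106,0,0,0,-0.0345,-0.109,0,0,0,-0.0345,-0.109,0,0,0]

```text
t: 46.95
tcp_pos: [0.5666, -0.2832, 0.1469]
tcp_rot: [0.226, 3.131, 0.001]
contact_force: [2.7, 2.0, 5.5]
finger_gap: 0.21
gripper_force: 59.6
```

Run:
```python
from h import *
from workcell import arm
s=arm.observe();print(s["tcp_pos"],yaw(s),s["contact_force"].round(1),s["ft_torque"].round(2))
v=s["tcp_pos"][:2]-[.5405,-.229];print(np.degrees(np.arctan2(v[1],v[0])),np.hypot(*v))
```

```text
[ 0.56664828 -0.28319701  0.14689326] 171.75348400228702 [2.7 2.  5.5] [ 0.69 -0.67  0.02]
-64.24421383655483 0.06017514896269355
```

Call:
jog_arm:
  plan: [0.0022,-0.0014,0,0,0,0.0045,-0.0027,0,0,0,0.0068,-0.0039,0,0,0,0.009,-0.005,0,0,0,0.009,-0.005,0,0,0]

```text
t: 47.45
tcp_pos: [0.5578, -0.2867, 0.1471]
tcp_rot: [0.225, 3.13, 0.001]
contact_force: [3.2, 2.2, 4.7]
finger_gap: 0.212
gripper_force: 59.5
```

Call:
jog_arm:
  plan: [0.0025,-0.001,0,0,0,0.005,-0.002,0,0,0,0.0075,-0.003,0,0,0,0.01,-0.0036,0,0,0,0.01,-0.0036,0,0,0]

```text
t: 47.95
tcp_pos: [0.5494, -0.2886, 0.1474]
tcp_rot: [0.223, 3.125, 0.002]
contact_force: [8.2, 2.8, 3.6]
finger_gap: 0.216
gripper_force: 59.4
```

Run:
```python
from h import *
from workcell import arm
s=arm.observe();print(s["tcp_pos"],yaw(s),s["contact_force"].round(1),s["ft_torque"].round(2))
v=s["tcp_pos"][:2]-[.5405,-.229];print(np.degrees(np.arctan2(v[1],v[0])),np.hypot(*v))
c=arm.capture("side");np.savez("side4.npz",**c);P=cloud(c);c0=dict(np.load("side3.npz"));P0=cloud(c0)
for k in("red","yellow"):
    for q,cc in((P0,c0),(P,c)):
        t=mask(cc,k,70)&(q[...,1]<-.27)&(q[...,1]>-.45)&(q[...,0]<.62)&(q[...,2]<.17);print(k,t.sum(),np.percentile(q[t][:,2],95) if t.sum() else 0)
```

```text
[ 0.5494261  -0.28855064  0.14743819] 171.8311269061359 [8.2 2.8 3.6] [ 0.9  -1.94 -0.02]
-81.47534752078269 0.060215895869070245
red 405 0.07575800976692895
red 489 0.15527133800766565
yellow 508 0.07548566466026543
yellow 557 0.13840087345227892
```

Call:
jog_arm:
  plan: [0.0025,-0.0005,0,0,0,0.004,-0.0008,0,0,0,0.004,-0.0008,0,0,0]

```text
t: 48.3
tcp_pos: [0.5469, -0.2888, 0.1477]
tcp_rot: [0.222, 3.123, 0.002]
contact_force: [11.7, 3.1, 2.9]
finger_gap: 0.213
gripper_force: 59.1
```

Call:
jog_arm:
  plan: [0.003,0,0,0,0,0.005,0,0,0,0,0.005,0,0,0,0]

```text
t: 48.6
tcp_pos: [0.544, -0.2887, 0.1482]
tcp_rot: [0.221, 3.119, 0.001]
contact_force: [16.3, 3.4, 1.1]
finger_gap: 0.21
gripper_force: 58.8
```

Call:
jog_arm:
  plan: [-0.004,0,0,0,0,-0.007,0,0,0,0,-0.007,0,0,0,55,-0.007,0,0,0,55,-0.007,0,0,0,55,-0.007,0,-0.03,0,55,-0.007,0,-0.07,0,55,-0.0,0.03,-0.09,0,55,0.008,0.059,-0.09,0,55,0.008,0.059,-0.09,0,55,0.008,0.059,-0.09,0,55]

```text
t: 49.7
tcp_pos: [0.5373, -0.2277, 0.2355]
tcp_rot: [-0.223, -3.132, 0.001]
contact_force: [0.1, -0.3, 0.4]
finger_gap: 0.551
gripper_force: 0.0
```

Run:
```python
from h import *
from workcell import arm
s=arm.observe();print(s["tcp_pos"],yaw(s),s["contact_force"].round(1))
c=arm.capture("wrist");np.savez("w17.npz",**c);cv2.imwrite("pics/w17.png",c["pixels"][:,:,::-1])
P=cloud(c);H=hsv(c)
def win(m,h):
    v,u=np.nonzero(m);return m.sum(),np.median(P[m][:,2]).round(3),rect(plane(c,np.c_[u,v],h)[:,:2])
d=np.hypot(P[...,0]-.5405,P[...,1]+.228)
print("hub",win((d<.025)&(P[...,2]>.146)&(P[...,2]<.162),.152))
print("slv",win((d>.042)&(d<.08)&(P[...,2]>.16)&(P[...,2]<.18),.170))
for k in HUE:
    t=mask(c,k,70)&(P[...,1]<-.27)&(P[...,1]>-.45)&(P[...,0]<.62)&(P[...,2]<.15)&(P[...,2]>.08);print(k,t.sum(),np.percentile(P[t][:,2],90) if t.sum() else 0,disc(c,k,.137,-.5,-.27))
for r in places(c,.093):print(r)
```

```text
[ 0.53725702 -0.22774476  0.23546777] 171.85984580450042 [ 0.1 -0.3  0.4]
hub (np.int64(1482), np.float64(0.154), (array([ 539.3, -227. ]), array([32.2, 30.5]), 9.4))
slv (np.int64(627), np.float64(0.171), (array([ 548.2, -284.8]), array([19.6, 23.9]), 44.6))
red 2910 0.13743847538496395 (array([ 577.6, -397.3]), 456.0)
green 2208 0.13774749280077245 (array([ 467.2, -303.7]), 740.5)
yellow 3219 0.13748756824141814 (array([ 455.7, -381.4]), 697.5)
blue 5688 0.13708818214294816 (array([ 517.1, -296.4]), 2185.0)
(array([ 527.7, -311.2]), array([47.9, 46.4]), 81.8)
```

View pics/w17.png

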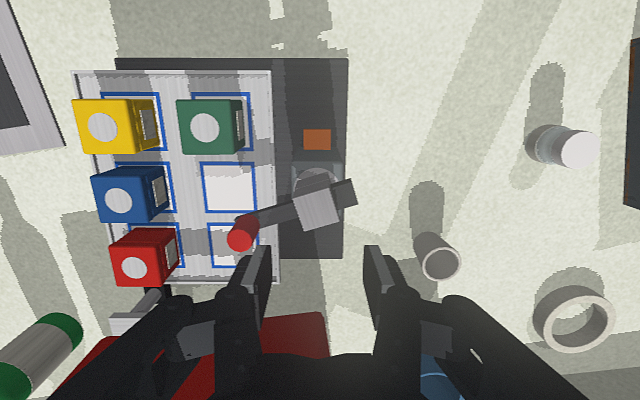

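The tray is up, the tins are in place and the crank points to about -81°. I'll grip the hub at that angle and lift it off.

Run:
```python
from h import *
from workcell import arm
s=arm.observe();print(go(s,(.540,-.229,.130),99.2))
```

```text
(array([-0.0029, -0.0004,  0.1052]), np.float64(72.6))
```

Call:
jog_arm:
  plan: [-0.003,0,0,8,55,-0.003,0,0,16,55,-0.003,0,0,24,55,-0.003,0,0,32,55,-0.003,0,0,40,55,-0.003,0,0,48,55,-0.003,0,0,56,55,-0.003,0,0,64,55,-0.003,0,0,72.6,55,-0.003,0,0,72.6,55,-0.003,0,0.03,72.6,55,-0.003,0,0.03,72.6,55]

```text
t: 50.95
tcp_pos: [0.5385, -0.2278, 0.2018]
tcp_rot: [-2.029, -2.389, 0.003]
contact_force: [-1.1, 0.2, -1.2]
finger_gap: 0.549
gripper_force: 0.0
```

Run:
```python
from h import *
from workcell import arm
s=arm.observe();print(s["tcp_pos"],yaw(s))
c=arm.capture("wrist");P=cloud(c);d=np.hypot(P[...,0]-.5405,P[...,1]+.228)
t=(d<.026)&(P[...,2]>.146)&(P[...,2]<.162);v,u=np.nonzero(t);print(len(u),u.min(),u.max(),v.min(),v.max(),rect(plane(c,np.c_[u,v],.152)[:,:2]))
print(go(s,(.540,-.229,.130),99.2))
```

```text
[ 0.5384873  -0.22782952  0.2017938 ] 99.33122329954938
1959 298 343 200 244 (array([ 540.1, -226.3]), array([30.2, 32.3]), 9.5)
(array([-0.0017,  0.0017,  0.0718]), np.float64(0.1))
```

Call:
jog_arm:
  plan: [-0.0015,0.001,0.03,0,55,-0.0015,0.001,0.055,0,55,-0.0015,0.001,0.07,0,55,-0.0015,0.001,0.07,0,55,-0.0015,0.001,0.07,0,55,-0.0015,0.001,0.07,0,10,-0.0015,0.001,0.07,0,10,-0.0015,0.001,0.07,0,10,-0.0015,0.001,0.07,0,10,-0.0015,0.001,0.07,0,10]

```text
t: 52.0
tcp_pos: [0.5415, -0.2308, 0.1379]
tcp_rot: [2.035, 2.392, -0.004]
contact_force: [-6.2, -1.9, 6.6]
finger_gap: 0.336
gripper_force: 60.4
```

Call:
jog_arm:
  plan: [-0.0,0,-0.004,0,10,0,0,-0.008,0,10,0,0,-0.012,0,10,0,0,-0.012,0,10]

```text
t: 52.4
tcp_pos: [0.5412, -0.2304, 0.1423]
tcp_rot: [-2.033, -2.39, 0.004]
contact_force: [7.3, -6.8, -35.0]
finger_gap: 0.335
gripper_force: 64.4
```

Run:
```python
from h import *
from workcell import arm
s=arm.observe();print(s["tcp_pos"],yaw(s),s["contact_force"].round(1),s["ft_torque"].round(2))
c=arm.capture("wrist");np.savez("w18.npz",**c);P=cloud(c)
for u0,u1,v0,v1 in((285,350,255,315),):
    q=P[v0:v1,u0:u1,2];print(np.percentile(q,[10,50,90]))
```

```text
[ 0.54124109 -0.23035164  0.14233622] 99.2292685783259 [  7.3  -6.8 -35. ] [-1.84 -1.85  0.23]
[0.09383692 0.15792247 0.15909765]
```

Call:
jog_arm:
  plan: [0,0,0.006,0,10,0,0,0.006,-4,10,0,0,0.006,-8,10,0,0,0.006,-8,10,0,0,0.006,-8,10]

```text
t: 52.95
tcp_pos: [0.542, -0.2302, 0.1422]
tcp_rot: [1.866, 2.527, -0.002]
contact_force: [-2.5, -3.5, -3.7]
finger_gap: 0.334
gripper_force: 68.1
```

Run:
```python
from h import *
from workcell import arm
s=arm.observe();print(s["tcp_pos"],yaw(s),s["contact_force"].round(1),s["ft_torque"].round(2))
```

```text
[ 0.54197601 -0.23023581  0.14220201] 107.12805299154653 [-2.5 -3.5 -3.7] [-0.68  0.54  0.  ]
```

Call:
jog_arm:
  plan: [0,0,-0.004,0,10,0,0,-0.008,0,10,0,0,-0.012,0,10,0,0,-0.016,0,10,0,0,-0.016,0,10]

```text
t: 53.45
tcp_pos: [0.5423, -0.2299, 0.1588]
tcp_rot: [1.863, 2.528, -0.0]
contact_force: [-1.7, -3.4, -1.0]
finger_gap: 0.329
gripper_force: 68.4
```

Call:
jog_arm:
  plan: [0,0,-0.03,0,10,0,0,-0.065,0,10,0,0,-0.075,0,10,0,0,-0.075,0,10]

```text
t: 53.85
tcp_pos: [0.544, -0.2296, 0.235]
tcp_rot: [1.86, 2.526, 0.004]
contact_force: [-0.6, -0.2, -3.4]
finger_gap: 0.337
gripper_force: 68.2
```

Run:
```python
from h import *
from workcell import arm
s=arm.observe();print(s["tcp_pos"],yaw(s),s["contact_force"].round(1),s["ft_torque"].round(2))
print(go(s,(.507,.4145,.2338),182.4))
```

```text
[ 0.54402399 -0.22960372  0.23497469] 107.25934406638872 [-0.6 -0.2 -3.4] [ 0.01 -0.01  0.02]
(array([6.261e-01, 1.557e-01, 4.000e-04]), np.float64(-75.1))
```

Call:
jog_arm:
  plan: [0.02,0.005,0,-4,10,0.626,0.156,0,-75,10,0.626,0.156,0,-75,10,0.626,0.156,0,-75,10,0.626,0.156,0,-75,10,0.626,0.156,0,-75,10,0.626,0.156,0,-75,10,0.626,0.156,0,-75,10,0.626,0.156,0,-75,10,0.626,0.156,0,-75,10,0.626,0.156,0,-75,10,0.626,0.156,0,-75,10,0.626,0.156,0,-75,10,0.626,0.156,0,-75,10,0.626,0.156,0,-75,10,0.626,0.156,0,-75,10,0.626,0.156,0,-75,10,0.626,0.156,0,-75,10]

```text
t: 55.65
tcp_pos: [0.5059, 0.4131, 0.2325]
tcp_rot: [0.058, -3.14, 0.001]
contact_force: [-0.3, -0.3, -2.7]
finger_gap: 0.331
gripper_force: 68.2
```

Run:
```python
from h import *
from workcell import arm
s=arm.observe();print(s["tcp_pos"],yaw(s),s["contact_force"].round(1))
c=arm.capture("wrist");np.savez("w19.npz",**c);P=cloud(c)
q=P[255:315,290:345];print("hub top z",np.percentile(q[...,2],[10,50,90]))
t=mask(c,"red",80)&(P[...,2]>.2)&(P[...,2]<.3);print(t.sum(),P[t].mean(0) if t.sum() else 0)
# door end / compartment check: points near z .09-.12
p=P[...,:2];R=np.array([[np.cos(.122),-np.sin(.122)],[np.sin(.122),np.cos(.122)]]);k=(p-[.5255,.319])@R
H=hsv(c);m=(H[...,2]<60)&(P[...,2]>.1)&(P[...,2]<.125)&(abs(k[...,0])<.06);print("handles y",np.percentile(k[m][:,1],[2,25,50,75,98]))
print(go(s,(.507,.4145,.0422),182.4))
```

```text
[0.50592393 0.41312036 0.23251636] 182.12839564323806 [-0.3 -0.3 -2.7]
hub top z [0.00044007 0.24813103 0.24905769]
604 [0.5550922  0.41698199 0.24197617]
handles y [-0.15737053 -0.14897368 -0.14731831  0.0139554   0.01929338]
(array([-0.0013,  0.0014,  0.1903]), np.float64(-0.3))
```

Call:
jog_arm:
  plan: [-0.001,0.0015,0.03,0,10,-0.001,0.0015,0.07,0,10,-0.001,0.0015,0.11,0,10,-0.001,0.0015,0.14,0,10,-0.001,0.0015,0.165,0,10,-0.001,0.0015,0.175,0,10,-0.001,0.0015,0.18,0,10,-0.001,0.0015,0.184,0,10,-0.001,0.0015,0.187,0,10,-0.001,0.0015,0.189,0,10,-0.001,0.0015,0.189,0,10]

```text
t: 56.8
tcp_pos: [0.5071, 0.4163, 0.0444]
tcp_rot: [-0.061, 3.14, 0.001]
contact_force: [-0.9, -0.7, -3.9]
finger_gap: 0.333
gripper_force: 68.1
```

Call:
jog_arm:
  plan: [0,0,0.001,0,10,0,0,0.002,0,10,0,0,0.003,0,10,0,0,0.003,0,10]

```text
t: 57.2
tcp_pos: [0.5071, 0.4163, 0.0424]
tcp_rot: [-0.061, 3.14, 0.001]
contact_force: [-2.0, -1.7, 4.1]
finger_gap: 0.329
gripper_force: 69.2
```

Call:
jog_arm:
  plan: [0,0,0,0,50,0,0,0,0,50,0,0,0,0,50,0,0,-0.02,0,50,0,0,-0.06,0,50,0,0,-0.1,0,50,0,0,-0.15,0,50,0,0,-0.19,0,50,0,0,-0.19,0,50,0,0,-0.19,0,50]

```text
t: 58.2
tcp_pos: [0.5077, 0.4166, 0.2322]
tcp_rot: [-0.061, 3.138, 0.003]
contact_force: [-0.4, -0.4, -0.4]
finger_gap: 0.501
gripper_force: 0.0
```

Run:
```python
from h import *
from workcell import arm
s=arm.observe();print(s["tcp_pos"],yaw(s),s["contact_force"].round(1))
c=arm.capture("wrist");np.savez("w20.npz",**c);P=cloud(c);H=hsv(c)
b=np.hypot(P[...,0]-.507,P[...,1]-.416)
t=(b<.025)&(P[...,2]>.05)&(P[...,2]<.066);v,u=np.nonzero(t);print("hub",len(u),np.median(P[t][:,2]),rect(plane(c,np.c_[u,v],.058)[:,:2]))
t=mask(c,"red",80)&(P[...,2]>.05)&(P[...,2]<.1);print("slv",t.sum(),P[t][:,2].max())
m=(H[...,2]<70)&(P[...,2]>.108)&(P[...,2]<.122)&(P[...,1]>.29)&(P[...,1]<.36)&(abs(P[...,0]-.525)<.06);v,u=np.nonzero(m);print("handle",len(u),rect(plane(c,np.c_[u,v],.115)[:,:2]))
print(go(s,(.525,.3295,.106),187.2))
```

```text
[0.50766002 0.41663328 0.23215999] 182.2265448357596 [-0.4 -0.4 -0.4]
hub 812 0.05810894349768624 (array([503.4, 417.9]), array([30.4, 29.7]), 2.2)
slv 367 0.07765487394527933
handle 1089 (array([522.1, 333.7]), array([69.8, 13.9]), 6.9)
(array([-0.0136, -0.088 ,  0.126 ]), np.float64(-5.0))
```

Call:
jog_arm:
  plan: [-0.013,-0.0865,0,-5,45,-0.013,-0.0865,0,-5,45,-0.013,-0.0865,0,-5,45,-0.013,-0.0865,0.04,-5,45,-0.013,-0.0865,0.08,-5,45,-0.013,-0.0865,0.11,-5,45,-0.013,-0.0865,0.124,-5,45,-0.013,-0.0865,0.124,-5,45,-0.013,-0.0865,0.124,-5,0,-0.013,-0.0865,0.124,-5,0,-0.013,-0.0865,0.124,-5,0,-0.013,-0.0865,0.124,-5,0,-0.013,-0.0865,0.124,-5,0]

```text
t: 59.55
tcp_pos: [0.5235, 0.3306, 0.1077]
tcp_rot: [-0.198, 3.134, 0.002]
contact_force: [-0.8, 0.7, 0.8]
finger_gap: 0.114
gripper_force: 60.3
```

Call:
jog_arm:
  plan: [0,0.02,0,0,0,0,0.04,0,0,0,0,0.06,0,0,0,0,0.08,0,0,0,0,0.1,0,0,0,0,0.12,0,0,0,0,0.135,0,0,0,0,0.143,0,0,0,0,0.147,0,0,0,0,0.147,0,0,0]

```text
t: 60.55
tcp_pos: [0.5065, 0.4726, 0.1077]
tcp_rot: [-0.195, 3.132, -0.011]
contact_force: [3.4, -9.5, 5.2]
finger_gap: 0.114
gripper_force: 60.8
```

Call:
jog_arm:
  plan: [0,-0.003,0,0,0,0,-0.003,0,0,45,0,-0.003,0,0,45,0,-0.003,0,0,45,0,-0.003,-0.03,0,45,0,-0.003,-0.08,0,45,0.02,-0.003,-0.13,0,45,0.05,-0.003,-0.15,0,45,0.05,-0.003,-0.15,0,45,0.05,-0.003,-0.15,0,45]

```text
t: 61.55
tcp_pos: [0.4552, 0.4672, 0.2575]
tcp_rot: [-0.2, 3.134, 0.002]
contact_force: [-0.1, -0.5, -1.9]
finger_gap: 0.453
gripper_force: 0.0
```

Run:
```python
from h import *
from workcell import arm
R=np.array([[np.cos(.122),-np.sin(.122)],[np.sin(.122),np.cos(.122)]])
def hand(d,n):
    P=cloud(d);q=(P[...,:2]-[.525,.316])@R;H=hsv(d);m=(H[...,2]<60)&(P[...,2]>.108)&(P[...,2]<.125)&(abs(q[...,0])<.06)&(abs(q[...,1])<.2)
    for s in(1,-1):
        v,u=np.nonzero(m&(s*q[...,1]>0))
        if len(u)>20:print(n,s,rect(plane(d,np.c_[u,v],.115)[:,:2]),len(u))
print(arm.observe()["tcp_pos"])
for n in("scene","side","wrist"):
    c=arm.capture(n);np.savez(f"end_{n}.npz",**c);hand(c,n)
    if n!="wrist":hand(dict(np.load(n+"0.npz")),n+"0")
    d=c
    if n!="wrist":
        P=cloud(c)
        for k in HUE:
            t=mask(c,k,70)&(P[...,1]<-.27)&(P[...,1]>-.45)&(P[...,0]<.62)&(P[...,2]<.15)&(P[...,2]>.08);print(n,k,t.sum(),np.percentile(P[t][:,2],90).round(3) if t.sum()>5 else 0,disc(c,k,.137,-.5,-.27))
```

```text
[0.45517375 0.46718531 0.25750689]
scene 1 (array([513.3, 474.4]), array([74.4, 12.9]), 7.3) 145
scene -1 (array([551.1, 169.5]), array([69.3, 12.8]), 7.0) 83
scene0 1 (array([514.2, 473.5]), array([76. , 12.8]), 6.8) 143
scene0 -1 (array([551. , 169.9]), array([69.3, 13.7]), 7.0) 84
scene red 176 0.137 (array([ 608.7, -331.5]), 51.0)
scene green 128 0.136 None
scene yellow 191 0.137 (array([ 457.8, -382.6]), 19.0)
scene blue 192 0.136 None
side 1 (array([500.4, 461. ]), array([63.5, 10.8]), 6.5) 41
side -1 (array([538.3, 155.7]), array([66., 11.]), 6.6) 62
side0 1 (array([500.6, 459.8]), array([63.5, 12. ]), 6.7) 36
side0 -1 (array([537.4, 155.5]), array([67.7, 11.5]), 6.0) 63
side red 446 0.138 (array([ 577.2, -400.6]), 86.0)
side green 123 0.139 None
side yellow 559 0.138 (array([ 455.2, -384.6]), 89.0)
side blue 415 0.138 (array([ 514.7, -393. ]), 118.5)
wrist 1 (array([505.2, 474.3]), array([69.6,  9.8]), 6.9) 97
wrist -1 (array([540.9, 171.1]), array([70.5, 18.3]), 6.6) 1061
```

Run:
```python
from h import *
from workcell import arm
for n in("scene","side"):
    c=dict(np.load(f"end_{n}.npz"));P=cloud(c)
    for k in("green","red","blue"):
        t=mask(c,k,70)&(P[...,1]<-.25)&(P[...,1]>-.45)&(P[...,0]<.62)&(P[...,2]<.15)&(P[...,2]>.128);v,u=np.nonzero(t)
        if len(u)>20: print(n,k,len(u),rect(plane(c,np.c_[u,v],.137)[:,:2]))
    a=c["pixels"][:,:,::-1]
```

```text
scene green 53 (array([ 479.4, -294.9]), array([42.5, 45.4]), 51.2)
scene red 95 (array([ 583.4, -390.1]), array([56.9, 44.1]), 79.9)
scene blue 80 (array([ 520.5, -382.9]), array([55.8, 43.3]), 78.2)
side green 123 (array([ 464.4, -308.9]), array([37. , 36.4]), 80.4)
side red 300 (array([ 572.2, -401.2]), array([43. , 46.4]), 82.3)
side blue 287 (array([ 509.6, -394.5]), array([41.5, 44.9]), 81.9)
```

```bash
python3 -c "
from workcell import arm
print(arm.close_job())"
```

```text
the job is handed in; nothing more can be done
None
```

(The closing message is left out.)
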